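Weigh an evidence tub and slide it into the tub sealer

ROBOT

A 6-joint arm with a two-finger parallel gripper is mounted at the origin on the work surface. World frame = base frame: x ahead of the robot, y to its left, z up, the work surface at z = 0. Lengths are in m, angles in rad, forces in N, time in s.
With the tool pointing down it reaches from about 0.375 to 0.925 m from the base axis. Payload 5.7 kg.
Tool frame: the origin (TCP) lies at the very end of the fingers, on their centre line; the grasp point (between the pads) lies 19 mm behind it (manip.hold_point_z is the distance from the TCP to the grasp point, in m); z points along the fingers, y is the direction in which the jaws open and shut (so a half turn about z gives the same grasp; the last joint's range is limited). The gripper opens to 85 mm and grips with 20 to 120 N. Pads are 22 mm wide; open, the fingers measure 114 mm over their backs; the gripper's body (76 mm by 85 mm) begins 54 mm behind the grasp point. The pads swing forward as they close: fully open they stand 13 mm farther back than shut.
Start: joints at [-1.446, 0.359, 1.51, -0, 1.272, -0.115], TCP at [0.142, -0.583, 0.231] pointing down, gripper open.
Joint ranges: [-2.97, 2.97], [-1.01, 2.36], [0.21, 2.38], [-0.96, 4.11], [0.2, 2.71], [-2.98, 2.98]. Speed limits (rad/s): [2.39, 2.39, 3.14, 3.14, 3.14, 3.14].

INTERFACE

Orientations are given as a 3x3 rotation matrix whose columns are the frame's x, y, z axes.
In Python, from workcell import manip gives the robot as it stands. The module is installed in compiled form; this text tells all that it offers.
- The arm moves only by the tool servo_tool, never from a script. Its argument "increments" is a list of rows, each a list of 4 numbers: the shift along the world's x, y, z each as a share of 0.4 m, from -1 to 1, then the turn about the world's z as a share of 360 degrees, from -1 to 1. In form: [[dx, dy, dz, twist], ...]. A call has 1 to 5 rows; each row is the pose to reach, as a shift and turn from the pose measured when the call began, turning the shorter way round; what a row does not reach only later rows make up. A row lasts 1/8 s, in which the tool goes at most 62.5 mm and 10.7 degrees, less where a joint would pass 70% of its speed; a pose out of reach is approached as far as the arm can. A call with a number of a shift or a turn outside -1 to 1 is refused whole. A call with a gripper value outside its range is refused whole. "hand" is the gripper's target within -1 to 1 (shut at 1, half-way at 0, fully open at -1), set as the call begins (left out, the last holds). The fingers move at their own pace and stop on an object; "squeeze" is the grip in N (left out, the last holds). Time passes only in rows, so rows that repeat a pose let the fingers close. It gives the time, the measured TCP pose, the force and the opening at its end, in the units of the state.
- manip.sense(): the state, without advancing time (a new reading comes with each control period).
- manip.snapshot(name): name is "scene" or "side" or "wrist"; returns the picture (480x640x3 uint8, red, green, blue); there is no depth.
- manip.camera_info(name): a dict with "camera_matrix" (3x3 intrinsics, pixels), "distortion" ([k1, k2, p1, p2, k3] as OpenCV has them; the pictures are not rectified), "R" (3x3) and "t" (3): a world point X has camera coordinates R X + t. Camera axes: x right, y down, z forward; pixel columns grow to the right and rows downward; lengths in m; the calibration is good to about 2 mm. A picture is of the moment at which its call begins: read the wrist's pose just before it. camera_info takes no time and is no camera call; for the wrist camera it gives the pose at the moment of the call.
- manip.close_job(): hands the job in, once; it reports no verdict.
The state is a dict: "clock": time; "joint_positions": joint angles; "qvel": joint speeds; "effort": joint torques, N m; "tool_pos": TCP position; "tool_rot": TCP orientation; "contact_force": force on the tool from outside, world axes, zero at the start; "ft_torque": the same for the moment, N m; "opening": finger opening in m.
Only numpy, scipy, OpenCV 4.12 (cv2) and the standard library are available. Lean on these libraries where they do the work, as an engineer would, in place of code of your own. Each camera call takes 0.05 s, during which the arm holds its last target.

TASK

Pull the sealer's carriage out to its stop. Stand the red-lidded tub, which lies on the wooden cradle, upright on the scale's pan and let go of it so that it can be weighed; then take it again from above, nest it upright and fully home in the carriage's orange cup, and let go. Slide the carriage with the tub back in to its stop under the sealer's head; never drop the tub, and leave the other things where they are.

Things in the scene. Friction and masses are not known exactly. Their poses are not given: they have to be found in the camera images.
- carriage (a joint): The sealer's carriage on its horizontal slide, m: 0 = fully in (inner stop, cup under the head), 0.19 = fully out (outer stop). It starts somewhere between 0 and 0.06. It moves freely with about 3 N of friction and 10 N per m/s of damping and stays where it is left.
- handle (a point): Centre of the carriage's upright black handle plate, 75 mm above the table; the plate is 16 mm thick along the slide, 60 mm wide across it, and its top is 95 mm above the table. Its x axis lies along the slide: -x of this frame is the direction in which the carriage comes out, +x goes in under the head; z is up. The sealer's head overhangs from 153 mm above the table and its front face stands 95 mm from this point (along +x) when the carriage is fully in.
- cup (a point): Centre of the mouth (82 mm above the table) of the orange conical cup on the carriage, 160 mm along +x from the handle; same axes as the handle. The cup is 47 mm deep, 28 mm inner radius at the mouth, 6 mm wall, with the same taper as the tub. A nested tub has its underside 44 mm below this point, its middle at this point's height and the lid's lower edge 11 mm above the mouth. When the carriage is fully out the head's front face is 125 mm from it.
- tub_mid (a point): The tub to be handled, a white tapered tub with a deep red lid: this is its centre, on its axis, half-way along its 88 mm length. z axis: along the tub from its underside to its lid. Radius 20 mm at the underside growing evenly to 30 mm at 55 mm; the lid is a straight cylinder of 62 mm diameter, 33 mm long, its middle 27.5 mm from this point along +z. About 0.2 kg. At the start it lies level on the cradle, its axis 48 mm above the table, lid roughly to the robot's left.
- pan (a point): Centre of the top face of the scale's round steel pan, 120 mm diameter, 30 mm above the table; fixed. The grey scale body is 190 x 150 mm, 22 mm high.
- cradle: The plywood cradle, fixed, 85 x 125 mm, origin at the centre of its underside; two V ribs along its y axis carry the tub, above its 8 mm base plate nothing is wider than 58 mm, and nothing is higher than 40 mm.
- tub_blue_mid (a point): Centre of a standing tub of the same size with a blue lid, to be left alone.
- tub_green_mid (a point): Centre of a standing tub of the same size with a green lid, to be left alone.
- carton: Small brown carton 75 x 110 x 60 mm, origin at the centre of its underside; to be left alone.
- phonebox: Flat white box 85 x 150 x 50 mm, origin at the centre of its underside; to be left alone.
- tape: Amber roll of tape lying flat, 104 mm across, 48 mm high, origin at the centre of its underside; to be left alone.
- scanner: Black and yellow hand scanner lying on the table, 170 mm long along x, 35 mm wide, 32 mm high, origin on the underside; to be left alone.

How it is judged:
By the outcome, as a careful person would: the job done as asked, in the order asked, and still so for the second after the job is handed in, with the robot touching nothing.
It also fails if it takes over 72 s, if anything falls off the work surface, if the arm or the gripper's body presses on something with over 40 N, if the wrist force passes 120 N, or if a joint passes its speed limit or range.

## Working session

There is one attempt and no reset: what is moved stays moved. The work goes in short steps, Python scripts to look and compute and a tool call to move; the robot and the scene stay as the last step left them, time stands still between calls to the robot, and variables do not carry over. Pictures are saved under pics/ and viewed, and the job is handed in when it is done.

Besides the shell and the picture viewer there is one more tool, called after ">>>" as name(argument=value, ...), one argument or row to a line, values as JSON. servo_tool: Moves the arm, as the interface text tells. Shift numbers are shares of 0.4 m and turn numbers shares of 360 degrees, none past 1 either way. Its arguments: {"type":"object","properties":{"increments":{"type":"array","items":{"type":"array","items":{"type":"number"}}},"hand":{"type":"number"},"squeeze":{"type":"number"}},"required":["increments"]}

```bash
mkdir -p pics
python3 - <<'E'
from workcell import manip
import cv2
for n in ("scene","side","wrist"):
    i=manip.snapshot(n); cv2.imwrite(f"pics/{n}0.png",i[:,:,::-1])
    c=manip.camera_info(n); print(n,c)
s=manip.sense(); print(s)
E
```

```text
scene {'camera_matrix': array([[504.22176133,   0.        , 323.25018046],
       [  0.        , 504.22176133, 238.52549525],
       [  0.        ,   0.        ,   1.        ]]), 'distortion': array([0.03911608, 0.        , 0.        , 0.        , 0.        ]), 'R': array([[ 1.16996752e-01,  9.93132285e-01,  1.54227274e-04],
       [ 8.04728698e-01, -9.47107071e-02, -5.86038911e-01],
       [-5.81999556e-01,  6.86887605e-02, -8.10282896e-01]]), 't': array([-0.04695789, -0.37607178,  1.43735306])}
side {'camera_matrix': array([[491.46533707,   0.        , 317.69454106],
       [  0.        , 491.46533707, 246.00746694],
       [  0.        ,   0.        ,   1.        ]]), 'distortion': array([0.00968387, 0.        , 0.        , 0.        , 0.        ]), 'R': array([[-0.99519728, -0.09786548, -0.00217303],
       [-0.07086348,  0.73557273, -0.67372927],
       [ 0.06753326, -0.67033954, -0.73897507]]), 't': array([0.51769548, 0.08043821, 1.12227224])}
wrist {'camera_matrix': array([[337.9456743 ,   0.        , 318.59981711],
       [  0.        , 337.9456743 , 242.95997161],
       [  
[... 449 characters left out ...]
    1.27250048e+00, -1.15131150e-01]), 'qvel': array([ 1.68281047e-03, -2.24417379e-03, -2.81471392e-03,  2.34839799e-03,
       -2.93356122e-03,  6.77438759e-05]), 'effort': array([-7.88585112e-05, -5.28026211e+01, -2.78928566e+01, -3.05986723e-04,
        8.26693664e-03, -1.47992756e-05]), 'tool_pos': array([ 0.1424416 , -0.58232004,  0.23065461]), 'tool_rot': array([[ 9.71372661e-01,  2.37560770e-01, -1.85104906e-04],
       [ 2.37560793e-01, -9.71371666e-01,  1.39875067e-03],
       [ 1.52482625e-04, -1.40268183e-03, -9.99999005e-01]]), 'contact_force': array([-0.05234922,  0.39894461, -0.43724098]), 'ft_torque': array([0.00636401, 0.04155768, 0.02416007]), 'opening': 0.0851194851736035}
```

View pics/scene0.png

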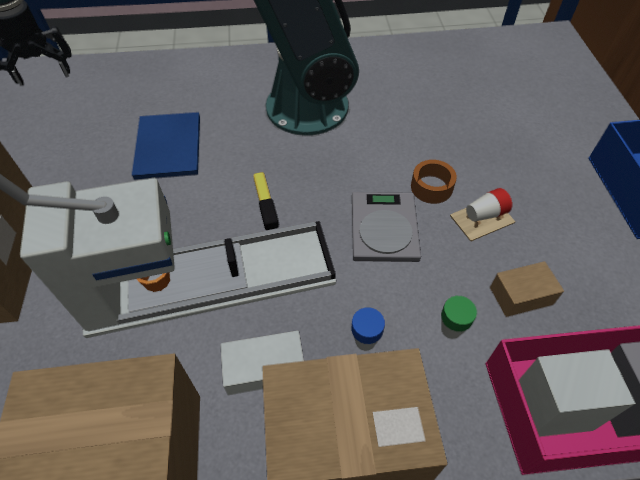

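View pics/side0.png

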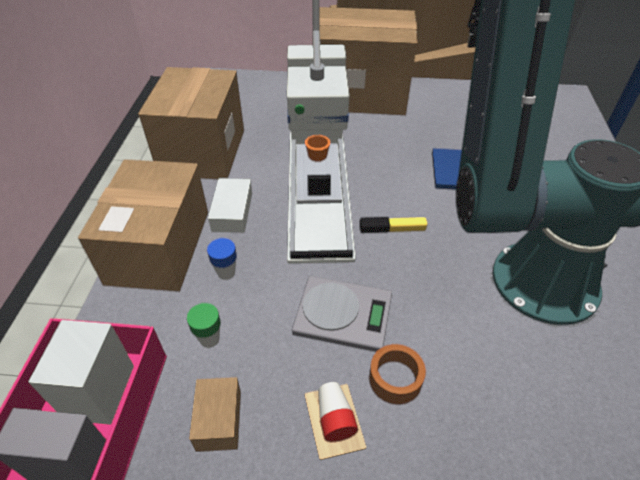

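View pics/wrist0.png

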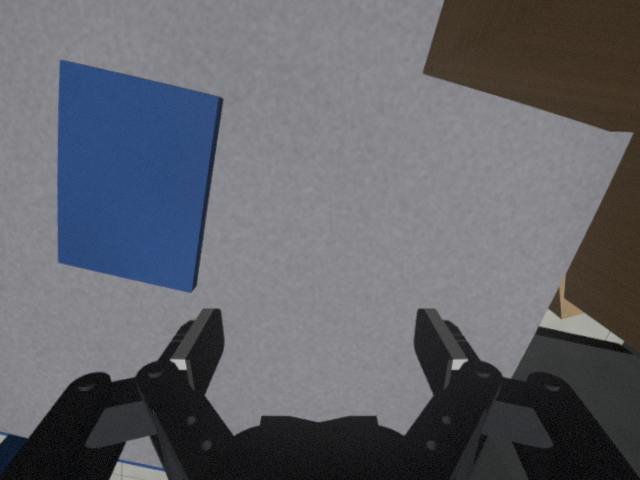

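The scene image shows the sealer at left (handle about (232,257), cup under the head about (153,283)). The scale pan is at (386,232) and the tub on the cradle at (490,205), lid to the right (+y). I'll crop these regions enlarged so I can measure them.

```bash
cat > h.py <<'E'
import cv2,numpy as np
from workcell import manip
def ray(n,u,v,c=None):
    c=c or manip.camera_info(n)
    p=cv2.undistortPoints(np.array([[[u,v]]],float),c["camera_matrix"],np.array(c["distortion"]))[0,0]
    R=np.array(c["R"]);t=np.array(c["t"]).ravel()
    return -R.T@t, R.T@np.array([p[0],p[1],1.])
def atz(n,u,v,z,c=None):
    o,d=ray(n,u,v,c); return o+d*(z-o[2])/d[2]
def proj(n,X,c=None):
    c=c or manip.camera_info(n)
    return cv2.projectPoints(np.array(X,float).reshape(-1,1,3),cv2.Rodrigues(np.array(c["R"]))[0],np.array(c["t"]).reshape(3,1),c["camera_matrix"],np.array(c["distortion"]))[0][:,0]
def crop(src,x,y,w,h,k,out):
    i=cv2.imread(src)[y:y+h,x:x+w]; i=cv2.resize(i,None,fx=k,fy=k,interpolation=cv2.INTER_CUBIC)
    for a in range(0,w,10): cv2.putText(i,str(x+a),(a*k,8),0,.3,(0,255,255),1);cv2.line(i,(a*k,10),(a*k,14),(0,255,255),1)
    for a in range(0,h,10): cv2.putText(i,str(y+a),(0,a*k+4),0,.3,(0,255,255),1)
    cv2.imwrite(out,i)
E
python3 - <<'E'
from h import *
crop("pics/scene0.png",340,160,180,110,4,"pics/c1.png")
crop("pics/scene0.png",110,215,230,110,3,"pics/c2.png")
crop("pics/side0.png",290,270,140,190,3,"pics/c3.png")
crop("pics/side0.png",270,120,100,150,4,"pics/c4.png")
E
```

```text
(no output)
```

View pics/c1.png

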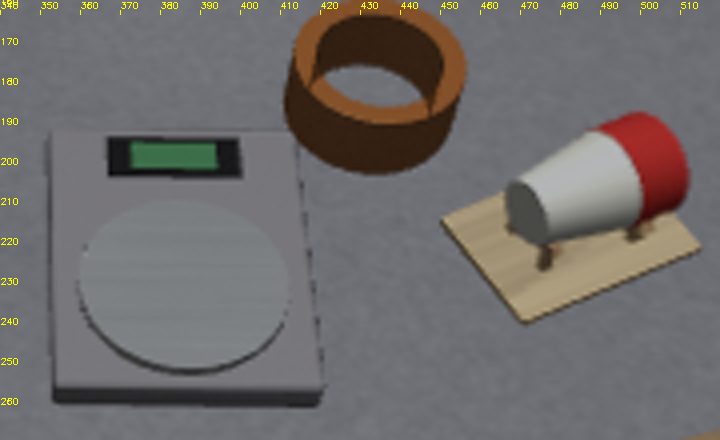

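View pics/c2.png

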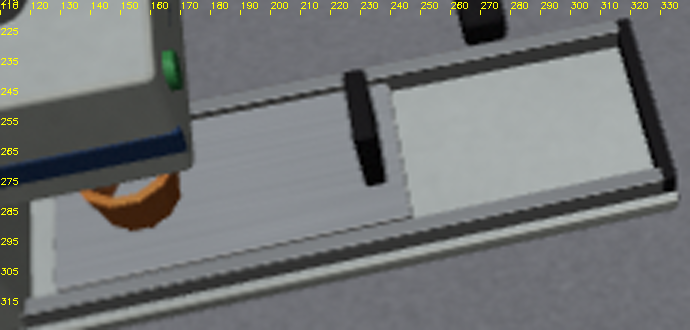

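View pics/c3.png

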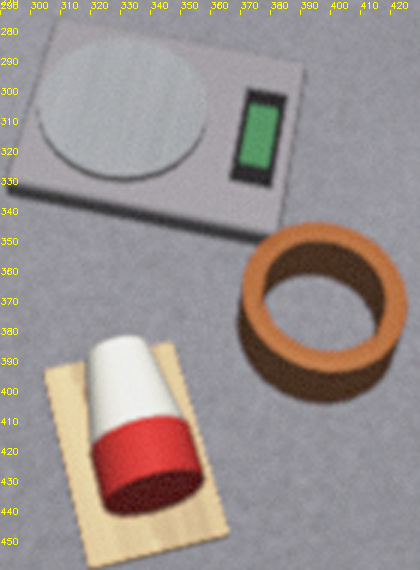

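View pics/c4.png

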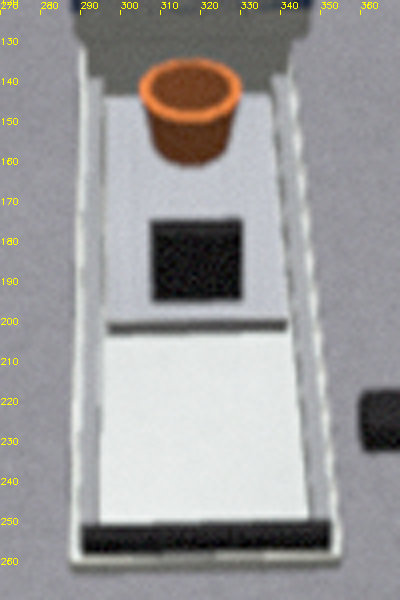

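```bash
cat >> h.py <<'E'
def mask_poly(n,X,c,k=4):
    p=proj(n,X,c); hl=cv2.convexHull(p.astype(np.float32))
    m=np.zeros((480*k,640*k),np.uint8); cv2.fillPoly(m,[np.round((hl[:,0]+.5)*k-.5).astype(np.int32)],1)
    return m
def circ(r,N=40):
    a=np.linspace(0,2*np.pi,N,endpoint=False); return np.c_[r*np.cos(a),r*np.sin(a)]
E
cat > tub.py <<'E'
from h import *
from scipy.optimize import minimize
C={n:manip.camera_info(n) for n in("scene","side")}
k=4
def red(n):
    i=cv2.imread(f"pics/{n}0.png"); i=cv2.resize(i,None,fx=k,fy=k,interpolation=cv2.INTER_LINEAR).astype(int)
    m=((i[...,2]>60)&(i[...,1]<.4*i[...,2])&(i[...,0]<.4*i[...,2])).astype(np.uint8)
    b=dict(scene=(470,175,530,225),side=(310,400,365,450))[n]
    z=np.zeros_like(m); z[b[1]*k:b[3]*k,b[0]*k:b[2]*k]=m[b[1]*k:b[3]*k,b[0]*k:b[2]*k]; return z
M={n:red(n) for n in C}
def pts(q,segs,z=.048):
    x,y,a=q; ax=np.array([np.cos(a),np.sin(a),0]); s=np.array([-np.sin(a),np.cos(a),0]); u=np.array([0,0,1.])
    return np.vstack([np.array([x,y,z])+ax*l+circ(r)@np.vstack([s,u]) for l,r in segs])
def cost(q,per=False):
    o=[]
    for n in C:
        L=mask_poly(n,pts(q,[(.011,.031),(.044,.031)]),C[n])
        if n=="scene": L=L&~mask_poly(n,pts(q,[(-.044,.020),(.011,.030)]),C[n])
        o.append((L^M[n]).sum()/M[n].sum())
    return o if per else sum(o)
if __name__=="__main__":
    print([M[n].sum()/16 for n in M])
    s=atz("side",340,425,.065); print(s)
    best=None
    for a in np.radians([70,90,110]):
        x0=[s[0]-.0275*np.cos(a),s[1]-.0275*np.sin(a),a]
        r=minimize(cost,x0,method="Nelder-Mead",options=dict(initial_simplex=np.array([x0]+[np.array(x0)+d for d in np.diag([.02,.02,.3])])))
        if best is None or r.fun<best.fun: best=r
    print("tub",best.x,np.degrees(best.x[2]),cost(best.x,True))
    for n,ps,z in [("scene",[(385,230)],.03),("scene",[(228,239),(232.5,265)],.095),("side",[(307.5,178),(330.5,178),(307.5,174),(330.5,174)],.095),("scene",[(316,221),(333,276),(112,320),(336,283)],.0)]:
        for p in ps: print(n,p,atz(n,*p,z).round(4))
    # pan ellipse
    # ends of tray
    print("pan side",atz("side",331,303,.03))
    for p in [(297,86),(335,86)]:pass
    print("cup mouth side",atz("side",315.5,142.5,.082))
    print("rails side",[atz("side",*p,0).round(3) for p in [(287,262),(355,262),(290,135),(341,135)]])
    print("pan edges", [proj("scene",np.c_[atz("scene",385,230,.03)[:2]+circ(.06,8),np.full(8,.03)],C["scene"]).round(1)])
E
python3 tub.py
```

```text
[np.float64(279.75), np.float64(852.0625)]
[0.44232781 0.40463336 0.065     ]
tub [0.4570733  0.37034709 2.03708907] 116.71660635934659 [np.float64(0.24262734584450402), np.float64(0.24748771363603023)]
scene (385, 230) [0.4807 0.1314 0.03  ]
scene (228, 239) [ 0.5128 -0.2121  0.095 ]
scene (232.5, 265) [ 0.5783 -0.2036  0.095 ]
side (307.5, 178) [ 0.5649 -0.1979  0.095 ]
side (330.5, 178) [ 0.508  -0.2034  0.095 ]
side (307.5, 174) [ 0.5667 -0.2134  0.095 ]
side (330.5, 174) [ 0.5092 -0.2189  0.095 ]
scene (316, 221) [ 0.4135 -0.0187  0.    ]
scene (333, 276) [0.5696 0.0017 0.    ]
scene (112, 320) [ 0.6209 -0.463   0.    ]
scene (336, 283) [0.5881 0.0059 0.    ]
pan side [0.47898174 0.12913104 0.03      ]
cup mouth side [ 0.56191837 -0.36481482  0.082     ]
rails side [array([ 0.593, -0.001,  0.   ]), array([ 0.433, -0.016,  0.   ]), array([ 0.656, -0.509, -0.   ]), array([ 0.5  , -0.524,  0.   ])]
pan edges [array([[390.2, 251.7],
       [407.4, 243.4],
       [411.1, 227.5],
       [399.6, 213.7],
       [380.2, 209.6],
       [363.4, 217.1],
       [358.8, 232.5],
       [369.7, 247.1]])]
```

Run:
```python
import tub; from tub import *
q=[0.4571,.3703,2.037]
x=[]
for n,b in (("scene",(450,170,530,240)),("side",(300,370,370,460))):
    i=cv2.resize(cv2.imread(f"pics/{n}0.png"),None,fx=4,fy=4,interpolation=cv2.INTER_CUBIC)
    for m,c in ((M[n],(255,255,0)),(mask_poly(n,pts(q,[(.011,.031),(.044,.031)]),C[n]),(0,255,0)),(mask_poly(n,pts(q,[(-.044,.02),(.011,.03)]),C[n]),(255,0,0))):
        cv2.drawContours(i,cv2.findContours(m,0,1)[0],-1,c,1)
    x.append(cv2.resize(i[b[1]*4:b[3]*4,b[0]*4:b[2]*4],(380,360)))
cv2.imwrite("pics/o1.png",np.hstack(x))
print([atz("scene",*p,0).round(4) for p in [(123.3,324.3),(336,281.7)]])
```

```text
[array([ 0.6336, -0.439 ,  0.    ]), array([ 0.5848,  0.0063, -0.    ])]
```

View pics/o1.png

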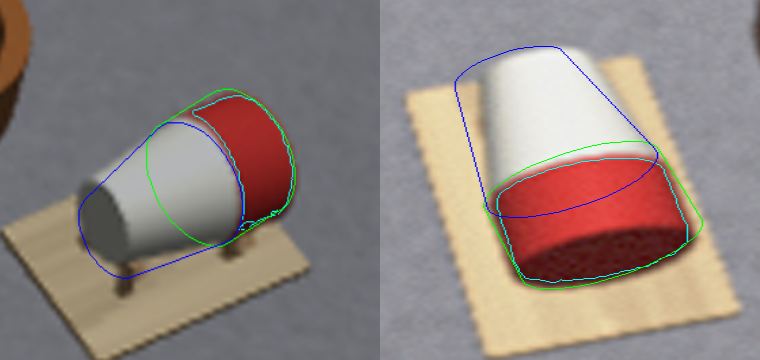

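```bash
cat > tub2.py <<'E'
from tub import *
i=cv2.resize(cv2.imread("pics/side0.png"),None,fx=k,fy=k,interpolation=cv2.INTER_LINEAR).astype(int)
w=((i.min(2)>165)&(i.max(2)-i.min(2)<35)).astype(np.uint8); W=np.zeros_like(w); W[375*k:425*k,312*k:355*k]=w[375*k:425*k,312*k:355*k]
def cost2(q,per=False):
    o=[]
    for n in C:
        L=mask_poly(n,pts(q,[(.011,.031),(.044,.031)]),C[n]);B=mask_poly(n,pts(q,[(-.044,.020),(.011,.030)]),C[n])
        if n=="scene": L=L&~B
        o.append((L^M[n]).sum()/M[n].sum())
        if n=="side": o.append(((B&~L)^W).sum()/W.sum())
    return o if per else sum(o)
if __name__=="__main__":
  best=None
  for a in np.radians([85,100,115]):
    x0=[.46,.37,a]
    r=minimize(cost2,x0,method="Nelder-Mead",options=dict(initial_simplex=np.array([x0]+[np.array(x0)+d for d in np.diag([.015,.015,.2])])))
    if best is None or r.fun<best.fun: best=r
  q=best.x; print(q,np.degrees(q[2]),cost2(q,True))
  x=[]
  for n,b in (("scene",(450,170,530,240)),("side",(300,370,370,460))):
    i=cv2.resize(cv2.imread(f"pics/{n}0.png"),None,fx=4,fy=4,interpolation=cv2.INTER_CUBIC)
    for m,c in ((M[n],(255,255,0)),(mask_poly(n,pts(q,[(.011,.031),(.044,.031)]),C[n]),(0,255,0)),(mask_poly(n,pts(q,[(-.044,.02),(.011,.03)]),C[n]),(255,0,0))):
        cv2.drawContours(i,cv2.findContours(m,0,1)[0],-1,c,1)
    x.append(cv2.resize(i[b[1]*4:b[3]*4,b[0]*4:b[2]*4],(380,360)))
  cv2.imwrite("pics/o2.png",np.hstack(x))
E
python3 tub2.py
```

```text
[0.45215573 0.37157772 1.92919105] 110.53450518454153 [np.float64(0.27770330652368186), np.float64(0.2649453531871195), np.float64(0.15855275620382647)]
```

View pics/o2.png

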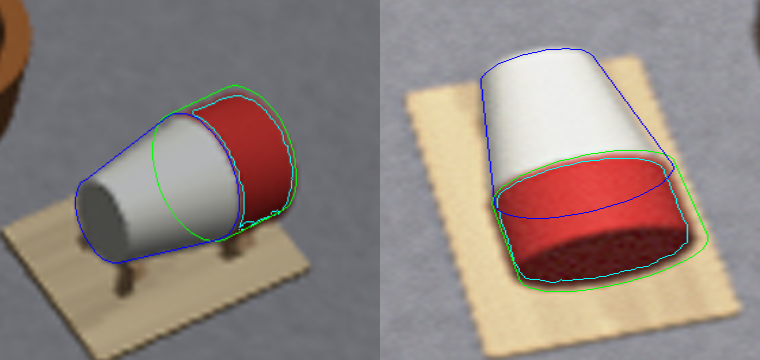

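>>> servo_tool(
  increments=[
    [0.395,0.705,0,-0.02],
    [0.395,0.705,0,-0.02],
    [0.395,0.705,0,-0.02],
    [0.395,0.705,0,-0.02],
    [0.395,0.705,0,-0.02],
  ],
  hand=-1,
)

```text
clock: 0.78
tool_pos: [0.2956, -0.3082, 0.2306]
tool_rot: [[0.994, 0.113, 0.0], [0.113, -0.994, 0.001], [0.001, -0.001, -1.0]]
contact_force: [-0.0, -0.2, 0.2]
opening: 0.0855
```

>>> servo_tool(
  increments=[
    [0.3,0.3,0,0],
    [0.6,0.27,0,0],
    [0.6,0.27,0,0],
    [0.6,0.27,0,0],
    [0.6,0.25,0,0],
  ],
)

```text
clock: 1.4
tool_pos: [0.5389, -0.2064, 0.2303]
tool_rot: [[0.993, 0.117, 0.002], [0.117, -0.993, 0.002], [0.002, -0.002, -1.0]]
contact_force: [-0.7, -0.1, -0.1]
opening: 0.0854
```

Run:
```python
from h import *
s=manip.sense();c=manip.camera_info("wrist");i=manip.snapshot("wrist");cv2.imwrite("pics/w1.png",i[:,:,::-1])
print(s["tool_pos"],-np.array(c["R"]).T@c["t"])
print(proj("wrist",[[.537,-.208,.095]],c))
import pickle;pickle.dump(c,open("w1.pkl","wb"))
```

```text
[ 0.53885979 -0.20636015  0.23027578] [ 0.62123162 -0.19798905  0.37385187]
[[319.55445157 233.06491261]]
```

View pics/w1.png

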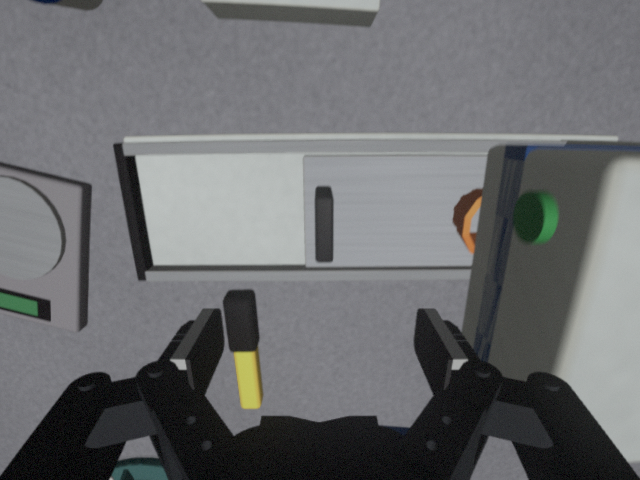

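Run:
```python
from h import *
import pickle;c=pickle.load(open("w1.pkl","rb"))
crop("pics/w1.png",290,170,70,110,5,"pics/c5.png")
for p in [(324,194),(325,261),(316,227),(333,227)]: print(atz("wrist",*p,.095,c).round(4))
for p in [(125,137),(615,137)]: print(atz("wrist",*p,.02,c).round(4))
```

```text
[ 0.5711 -0.2077  0.095 ]
[ 0.5119 -0.2158  0.095 ]
[ 0.542  -0.2043  0.095 ]
[ 0.5437 -0.2188  0.095 ]
[ 0.5931 -0.0014  0.02  ]
[ 0.6547 -0.504   0.02  ]
```

View pics/c5.png

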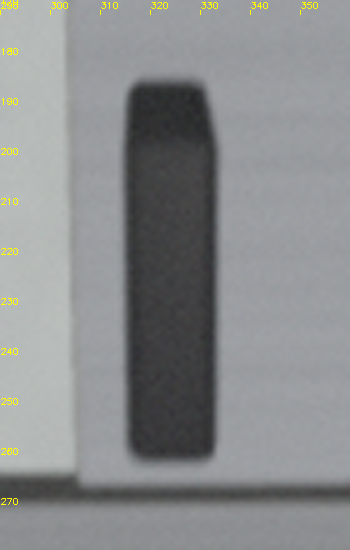

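>>> servo_tool(
  increments=[
    [0,-0.01,-0.14,0],
    [0,-0.01,-0.28,0],
    [0,-0.01,-0.42,0],
    [0,-0.01,-0.42,0],
  ],
)

```text
clock: 1.95
tool_pos: [0.5354, -0.2097, 0.0585]
tool_rot: [[0.993, 0.115, -0.006], [0.115, -0.993, 0.006], [-0.006, -0.007, -1.0]]
contact_force: [-0.3, 0.0, 0.5]
opening: 0.0857
```

>>> servo_tool(
  increments=[
    [0,0,0,0],
    [0,0,0,0],
    [0,0,0,0],
    [0,0,0,0],
    [0,0,0,0],
  ],
  hand=1,
  squeeze=60,
)

```text
clock: 2.58
tool_pos: [0.5363, -0.2103, 0.06]
tool_rot: [[0.993, 0.116, -0.004], [0.116, -0.993, 0.004], [-0.004, -0.005, -1.0]]
contact_force: [-0.6, 0.4, 6.8]
opening: 0.015
```

>>> servo_tool(
  increments=[
    [-0.006,0.05,0,0],
    [-0.015,0.12,0,0],
    [-0.024,0.2,0,0],
    [-0.033,0.27,0,0],
    [-0.038,0.31,0,0],
  ],
)

```text
clock: 3.2
tool_pos: [0.5208, -0.0858, 0.06]
tool_rot: [[0.993, 0.118, -0.005], [0.118, -0.993, 0.003], [-0.004, -0.004, -1.0]]
contact_force: [-0.2, -4.7, -5.9]
opening: 0.0153
```

>>> servo_tool(
  increments=[
    [-0.001,0.01,0,0],
    [-0.003,0.025,0,0],
    [-0.005,0.04,0,0],
    [-0.006,0.05,0,0],
  ],
)

```text
clock: 3.7
tool_pos: [0.5183, -0.0659, 0.06]
tool_rot: [[0.993, 0.118, -0.005], [0.118, -0.993, 0.003], [-0.004, -0.004, -1.0]]
contact_force: [-1.2, -3.7, -4.7]
opening: 0.0155
```

>>> servo_tool(
  increments=[
    [-0.001,0.01,0,0],
    [-0.003,0.025,0,0],
    [-0.005,0.04,0,0],
    [-0.006,0.05,0,0],
    [-0.006,0.05,0,0],
  ],
)

```text
clock: 4.32
tool_pos: [0.5157, -0.0449, 0.06]
tool_rot: [[0.993, 0.118, -0.005], [0.118, -0.993, 0.004], [-0.005, -0.005, -1.0]]
contact_force: [-0.6, 1.7, -2.8]
opening: 0.0152
```

>>> servo_tool(
  increments=[
    [-0.001,0.01,0,0],
    [-0.002,0.02,0,0],
    [-0.003,0.03,0,0],
    [-0.004,0.035,0,0],
  ],
)

```text
clock: 4.82
tool_pos: [0.5139, -0.0307, 0.06]
tool_rot: [[0.993, 0.118, -0.005], [0.118, -0.993, 0.004], [-0.005, -0.005, -1.0]]
contact_force: [-0.3, -3.8, -3.3]
opening: 0.0151
```

>>> servo_tool(
  increments=[
    [-0.001,0.01,0,0],
    [-0.002,0.02,0,0],
    [-0.003,0.03,0,0],
    [-0.003,0.03,0,0],
  ],
)

```text
clock: 5.32
tool_pos: [0.5132, -0.0245, 0.06]
tool_rot: [[0.993, 0.121, -0.005], [0.121, -0.993, -0.005], [-0.005, 0.005, -1.0]]
contact_force: [-4.4, -36.1, -7.5]
opening: 0.0154
```

Run:
```python
from h import *
i=manip.snapshot("side");cv2.imwrite("pics/s2.png",i[:,:,::-1])
crop("pics/s2.png",250,50,130,220,3,"pics/c6.png")
```

```text
(no output)
```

View pics/c6.png

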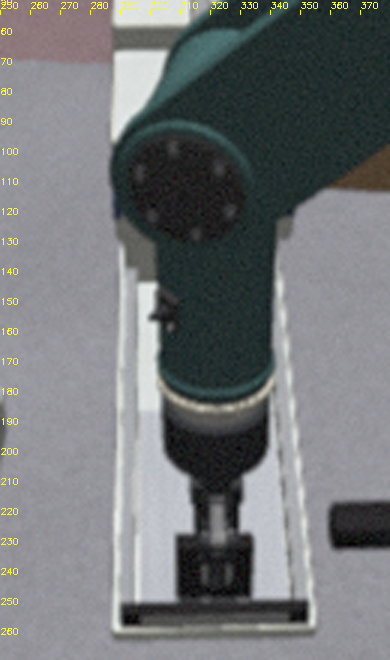

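The carriage is at the outer stop: the reaction jumped to 36 N, and the side view shows the carriage edge against the black end stop. Next I release it and go to the tub.

>>> servo_tool(
  increments=[
    [0,0,0,0],
    [0,0,0,0],
    [0,0,0,0],
    [0,0,0,0],
  ],
  hand=-1,
)

```text
clock: 5.88
tool_pos: [0.5134, -0.0239, 0.0601]
tool_rot: [[0.993, 0.121, -0.004], [0.121, -0.993, -0.005], [-0.005, 0.004, -1.0]]
contact_force: [0.1, 0.0, 0.0]
opening: 0.0844
```

>>> servo_tool(
  increments=[
    [0,0,0.15,0],
    [0,0,0.3,0],
    [0,0,0.45,0],
    [0,0,0.45,0],
  ],
)

```text
clock: 6.38
tool_pos: [0.517, -0.024, 0.2454]
tool_rot: [[0.993, 0.122, 0.006], [0.122, -0.993, -0.006], [0.006, 0.007, -1.0]]
contact_force: [0.4, -0.7, 0.2]
opening: 0.0852
```

Run:
```python
from h import *
import pickle
c=manip.camera_info("wrist");i=manip.snapshot("wrist");cv2.imwrite("pics/w2.png",i[:,:,::-1])
pickle.dump(c,open("w2.pkl","wb"))
s=manip.sense();print(s["tool_pos"])
print(proj("wrist",[[.513,-.025,.095],[.533,-.184,.082]],c))
```

```text
[ 0.51503672 -0.02375642  0.24256294]
[[317.07721927 231.02415406]
 [484.46919689 226.51484278]]
```

View pics/w2.png

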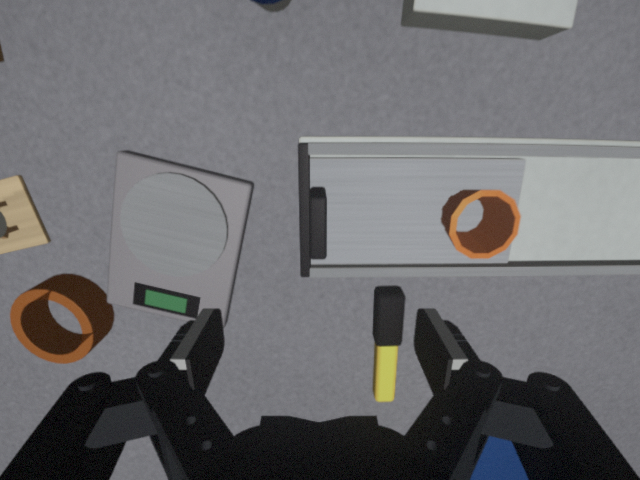

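>>> servo_tool(
  increments=[
    [-0.09,0.5,0,0.14],
    [-0.09,0.5,0,0.14],
    [-0.09,0.5,0,0.14],
    [-0.09,0.5,0,0.14],
    [-0.09,0.5,0,0.14],
  ],
)

```text
clock: 7.05
tool_pos: [0.477, 0.1779, 0.2404]
tool_rot: [[0.532, 0.847, 0.001], [0.847, -0.532, -0.003], [-0.002, 0.002, -1.0]]
contact_force: [-0.3, -0.7, -0.4]
opening: 0.0855
```

>>> servo_tool(
  increments=[
    [-0.09,0.55,0,0.141],
    [-0.09,0.55,0,0.141],
    [-0.09,0.55,0,0.141],
    [-0.09,0.55,0,0.141],
    [-0.09,0.55,0,0.141],
  ],
)

```text
clock: 7.68
tool_pos: [0.4388, 0.4003, 0.2377]
tool_rot: [[-0.328, 0.945, -0.001], [0.945, 0.328, -0.002], [-0.002, -0.001, -1.0]]
contact_force: [0.3, -1.2, -0.1]
opening: 0.0854
```

Run:
```python
from h import *
import pickle
s=manip.sense();c=manip.camera_info("wrist");i=manip.snapshot("wrist");cv2.imwrite("pics/w3.png",i[:,:,::-1])
pickle.dump(c,open("w3.pkl","wb"))
print(s["tool_pos"],s["tool_rot"],s["joint_positions"])
c2=pickle.load(open("w2.pkl","rb"))
print("pan",atz("wrist",174,224,.03,c2),"cup",atz("wrist",484.5,224,.082,c2))
```

```text
[0.43883446 0.40032649 0.23771092] [[-3.27687529e-01  9.44785814e-01 -8.05911249e-04]
 [ 9.44784506e-01  3.27685243e-01 -2.14907530e-03]
 [-1.76633063e-03 -1.46563764e-03 -9.99997366e-01]] [ 6.24091008e-01  3.45687577e-01  1.51389688e+00 -1.32726397e-03
  1.28391827e+00  2.90613619e-01]
pan [0.48329461 0.13084339 0.03      ] cup [ 0.53542978 -0.18334559  0.082     ]
```

View pics/w3.png

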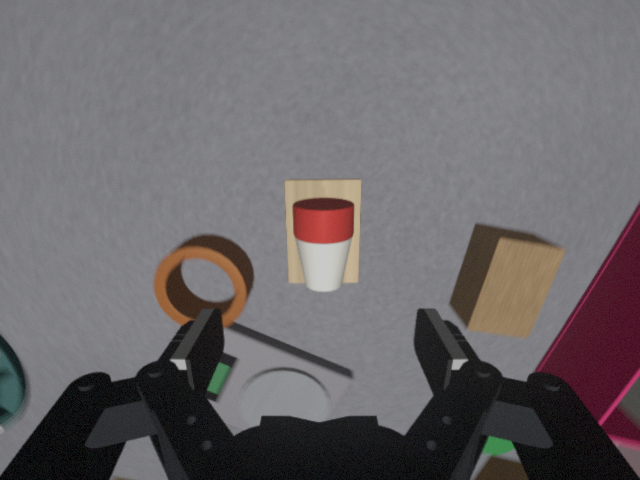

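Run:
```python
from h import *
import pickle
c=pickle.load(open("w3.pkl","rb"))
crop("pics/w3.png",270,170,110,130,4,"pics/c7.png")
a=np.array([-.3277,.9448]); 
def show(u,v,z):
    p=atz("wrist",u,v,z,c); print((u,v),p.round(4),"along",(p[:2]@a).round(4),"across",(p[:2]@np.array([.9448,.3277])).round(4))
show(323,243,.079);show(323,290,.068);show(293.5,222,.048);show(353.5,222,.048);show(303,284,.048);show(345,284,.048)
print("tcp",np.array([.4388,.4003])@a,np.array([.4388,.4003])@np.array([.9448,.3277]))
t=np.array([.452,.3716]);print("sidefit mid",t@a,t@np.array([.9448,.3277]))
```

```text
(323, 243) [0.4497 0.3819 0.079 ] along 0.2134 across 0.55
(323, 290) [0.468  0.3302 0.068 ] along 0.1586 across 0.5503
(293.5, 222) [0.4176 0.3835 0.048 ] along 0.2255 across 0.5202
(353.5, 222) [0.4754 0.4036 0.048 ] along 0.2255 across 0.5814
(303, 284) [0.4486 0.3205 0.048 ] along 0.1558 across 0.5289
(345, 284) [0.4917 0.3355 0.048 ] along 0.1558 across 0.5745
tcp 0.23440867999999998 0.54575655
sidefit mid 0.20296727999999997 0.54882292
```

View pics/c7.png

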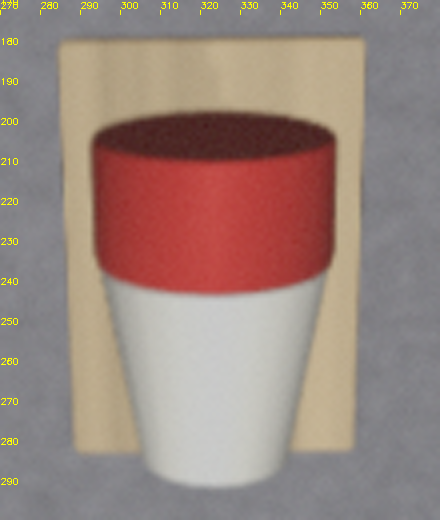

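>>> servo_tool(
  increments=[
    [0.013,-0.005,-0.15,0],
    [0.013,-0.005,-0.3,0],
    [0.013,-0.005,-0.42,0],
    [0.013,-0.005,-0.5,0],
    [0.013,-0.005,-0.53,0],
  ],
)

```text
clock: 8.35
tool_pos: [0.4418, 0.3949, 0.0223]
tool_rot: [[-0.33, 0.944, -0.006], [0.944, 0.33, -0.007], [-0.004, -0.008, -1.0]]
contact_force: [-0.8, -0.1, -0.1]
opening: 0.0852
```

>>> servo_tool(
  increments=[
    [0,0,0,0],
    [0,0,0,0],
    [0,0,0,0],
    [0,0,0,0],
  ],
  hand=1,
  squeeze=20,
)

```text
clock: 8.85
tool_pos: [0.4438, 0.3961, 0.0239]
tool_rot: [[-0.33, 0.944, -0.002], [0.944, 0.33, -0.004], [-0.003, -0.004, -1.0]]
contact_force: [5.6, 1.6, 4.7]
opening: 0.0616
```

>>> servo_tool(
  increments=[
    [0,0,0.04,0],
    [0,0,0.1,0],
    [0,0,0.17,0],
    [0,0,0.24,0],
    [0,0,0.28,0],
  ],
)

```text
clock: 9.48
tool_pos: [0.443, 0.3959, 0.1376]
tool_rot: [[-0.33, 0.944, -0.003], [0.944, 0.33, -0.004], [-0.003, -0.004, -1.0]]
contact_force: [0.4, -0.2, -3.1]
opening: 0.0616
```

Run:
```python
from h import *
import pickle
s=manip.sense()
for n in("side","wrist"): cv2.imwrite(f"pics/{n}4.png",manip.snapshot(n)[:,:,::-1])
print(s["tool_pos"],s["contact_force"],s["opening"])
a=cv2.imread("pics/side4.png")[280:480,240:440];a=cv2.resize(a,(400,400));b=cv2.resize(cv2.imread("pics/wrist4.png"),(400,400))
cv2.imwrite("pics/p4.png",np.hstack([a,b]))
```

```text
[0.44296158 0.39587964 0.13757644] [ 0.36747203 -0.1689061  -3.07160926] 0.061634965273407276
```

View pics/p4.png

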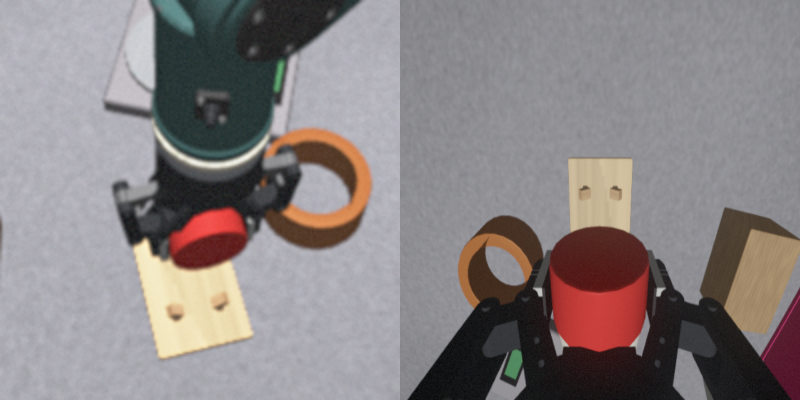

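Run:
```python
from h import *
import pickle
c=pickle.load(open("w2.pkl","rb"))
for p,z in [((123,152),.022),((251,184),.022),((231,322),.022),((108,302),.022)]: print("scale",p,atz("wrist",*p,z,c).round(4))
print("tape top ctr",atz("wrist",53,326,.048,c))
for p in [(350,193),(413,193),(421,257),(353,257)]: print("scene scale",atz("scene",*p,.022).round(4))
for p in [(434.5,175)]: print("scene tape",atz("scene",*p,.048).round(4))
for p in [(308,276),(391,292),(381,349),(290,332)]: print("side scale",atz("side",*p,.022).round(4))
s=manip.sense();print(s["joint_positions"])
```

```text
scale (123, 152) [0.5545 0.1887 0.022 ]
scale (251, 184) [0.536  0.0499 0.022 ]
scale (231, 322) [0.3616 0.0648 0.022 ]
scale (108, 302) [0.3702 0.2185 0.022 ]
tape top ctr [0.34421628 0.27349581 0.048     ]
scene scale [0.3551 0.0705 0.022 ]
scene scale [0.373  0.2212 0.022 ]
scene scale [0.557  0.1978 0.022 ]
scene scale [0.5397 0.0496 0.022 ]
scene tape [0.3448 0.2763 0.048 ]
side scale [0.5367 0.0543 0.022 ]
side scale [0.351  0.0814 0.022 ]
side scale [0.3712 0.2256 0.022 ]
side scale [0.5571 0.2039 0.022 ]
[ 0.6142259   0.44953181  1.62159642 -0.00224669  1.07268881  0.27936367]
```

Run:
```python
from h import *
import pickle
c=pickle.load(open("w3.pkl","rb"))
for p in [(289,283),(358.5,283),(285,179),(361,179)]: print(atz("wrist",*p,.008,c).round(4))
```

```text
[0.4364 0.2973 0.008 ]
[0.5163 0.325  0.008 ]
[0.3945 0.4157 0.008 ]
[0.4733 0.443  0.008 ]
```

>>> servo_tool(
  increments=[
    [0.05,-0.07,0,-0.02],
    [0.11,-0.145,0,-0.04],
    [0.17,-0.22,0,-0.06],
    [0.21,-0.28,0,-0.074],
    [0.217,-0.291,0,-0.074],
  ],
)

```text
clock: 10.2
tool_pos: [0.5307, 0.2783, 0.1364]
tool_rot: [[0.131, 0.991, -0.004], [0.991, -0.131, -0.003], [-0.004, -0.004, -1.0]]
contact_force: [-0.3, 0.4, -2.5]
opening: 0.0617
```

Run:
```python
from h import *
s=manip.sense();print(s["tool_pos"],s["tool_rot"][:,1],s["contact_force"])
```

```text
[0.53071084 0.27825829 0.13641477] [ 0.99139178 -0.13087594 -0.0037174 ] [-0.26824519  0.38453307 -2.52603145]
```

>>> servo_tool(
  increments=[
    [0,0.01,-0.1,0],
    [0,0.01,-0.2,0],
    [0,0.01,-0.27,0],
    [0,0.01,-0.3,0],
    [0,0.01,-0.31,0],
  ],
)

```text
clock: 10.82
tool_pos: [0.5299, 0.2826, 0.0117]
tool_rot: [[0.13, 0.992, -0.006], [0.992, -0.13, -0.004], [-0.004, -0.005, -1.0]]
contact_force: [0.6, -0.4, -3.1]
opening: 0.0618
```

Run:
```python
from h import *
s=manip.sense();print(s["tool_pos"],s["contact_force"])
for n in("scene",): cv2.imwrite(f"pics/{n}5.png",manip.snapshot(n)[:,:,::-1])
crop("pics/scene5.png",350,170,160,110,5,"pics/c8.png")
```

```text
[0.529929   0.28255307 0.01174968] [ 0.64865556 -0.44277031 -3.05861299]
```

View pics/c8.png

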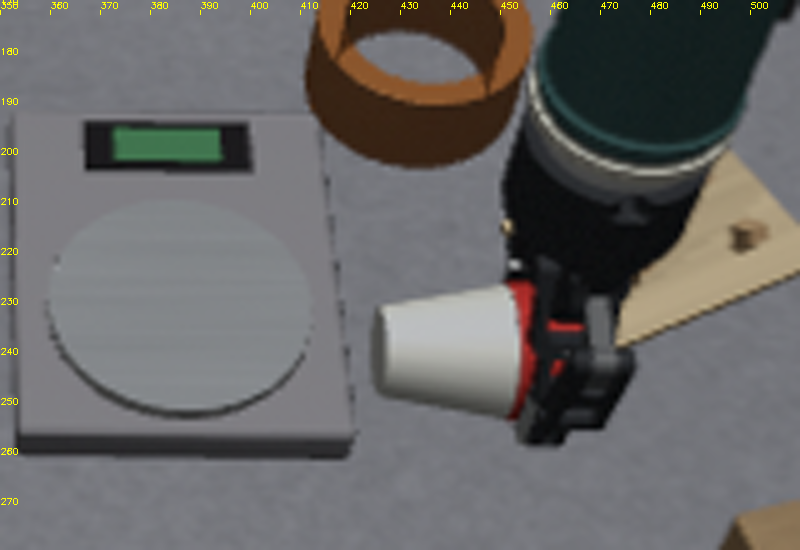

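>>> servo_tool(
  increments=[
    [-0.002,-0.015,-0.005,0],
    [-0.003,-0.025,-0.005,0],
    [-0.004,-0.032,-0.005,0],
    [-0.004,-0.032,-0.005,0],
  ],
)

```text
clock: 11.38
tool_pos: [0.5297, 0.2716, 0.0112]
tool_rot: [[0.132, 0.991, -0.002], [0.991, -0.132, 0.0], [-0.0, -0.002, -1.0]]
contact_force: [-0.9, 8.2, -0.3]
opening: 0.0618
```

>>> servo_tool(
  increments=[
    [-0.002,-0.012,0.003,0],
    [-0.002,-0.015,0.013,0],
    [-0.003,-0.02,0.028,0],
    [-0.004,-0.026,0.04,0],
    [-0.005,-0.033,0.051,0],
  ],
)

```text
clock: 12.0
tool_pos: [0.5291, 0.2602, 0.0331]
tool_rot: [[0.133, 0.991, 0.001], [0.991, -0.133, 0.004], [0.004, 0.0, -1.0]]
contact_force: [0.6, 6.1, -0.9]
opening: 0.0617
```

Run:
```python
from h import *
s=manip.sense();print(s["tool_pos"],s["contact_force"])
for n in("scene",): cv2.imwrite(f"pics/{n}6.png",manip.snapshot(n)[:,:,::-1])
crop("pics/scene6.png",350,170,160,110,5,"pics/c9.png")
```

```text
[0.5290947  0.26022795 0.03308069] [ 0.64515595  6.05592194 -0.88891639]
```

View pics/c9.png

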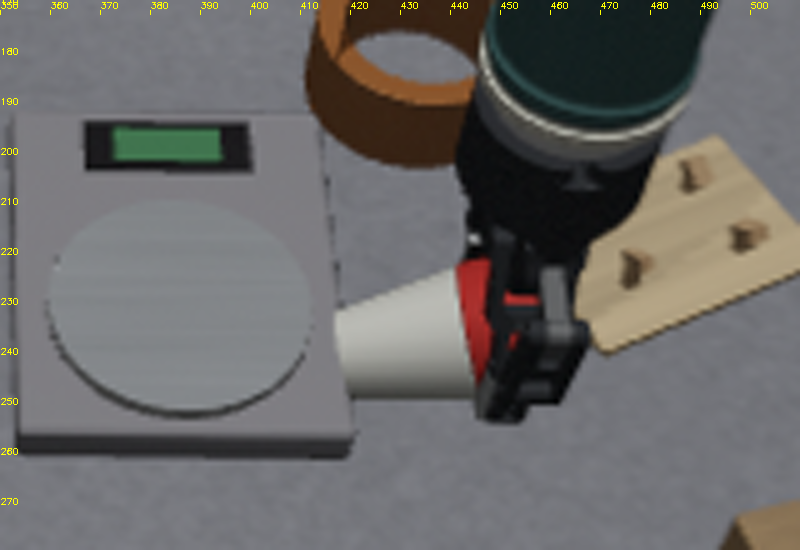

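>>> servo_tool(
  increments=[
    [-0.003,-0.021,0.018,0],
    [-0.005,-0.036,0.035,0],
    [-0.007,-0.053,0.049,0],
    [-0.009,-0.069,0.06,0],
    [-0.011,-0.084,0.067,0],
  ],
)

```text
clock: 12.68
tool_pos: [0.5252, 0.226, 0.0608]
tool_rot: [[0.134, 0.991, 0.002], [0.991, -0.134, 0.004], [0.004, 0.001, -1.0]]
contact_force: [0.1, 3.8, 0.3]
opening: 0.0613
```

Run:
```python
from h import *
s=manip.sense();print(s["tool_pos"],s["contact_force"])
for n in("scene",): cv2.imwrite(f"pics/{n}7.png",manip.snapshot(n)[:,:,::-1])
crop("pics/scene7.png",350,170,160,110,5,"pics/c10.png")
```

```text
[0.52518824 0.22596284 0.06083567] [0.06753032 3.82763519 0.32567515]
```

View pics/c10.png

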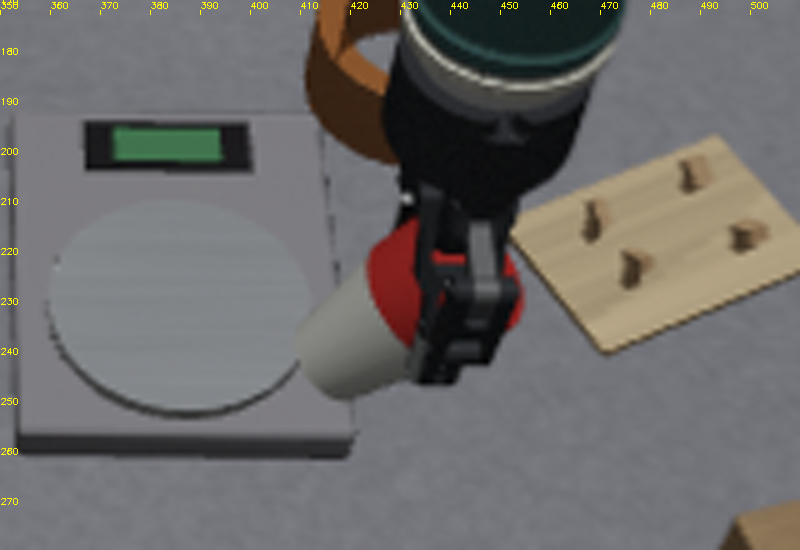

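>>> servo_tool(
  increments=[
    [0,0.005,0.03,0],
    [0,0.005,0.08,0],
    [-0.03,-0.04,0.1,0],
    [-0.07,-0.11,0.1,0],
    [-0.097,-0.15,0.1,0],
  ],
)

```text
clock: 13.35
tool_pos: [0.4838, 0.1634, 0.1007]
tool_rot: [[0.134, 0.991, -0.001], [0.991, -0.134, 0.003], [0.002, -0.001, -1.0]]
contact_force: [0.6, -0.4, -2.6]
opening: 0.0615
```

Run:
```python
from h import *
s=manip.sense();print(s["tool_pos"],s["contact_force"])
for n in("scene","side"): cv2.imwrite(f"pics/{n}8.png",manip.snapshot(n)[:,:,::-1])
crop("pics/scene8.png",350,150,100,110,4,"pics/c11.png")
crop("pics/side8.png",280,240,100,110,4,"pics/c12.png")
cv2.imwrite("pics/p5.png",np.hstack([cv2.imread("pics/c11.png"),cv2.imread("pics/c12.png")]))
```

```text
[0.48377315 0.16335497 0.10072872] [ 0.55882956 -0.38358013 -2.63785044]
```

View pics/p5.png

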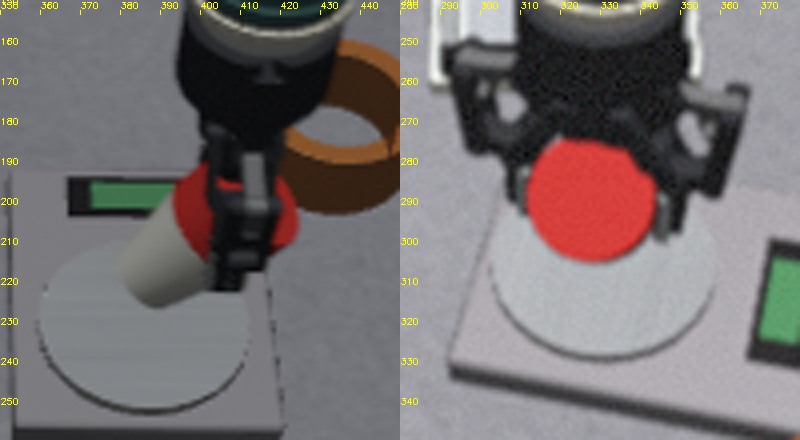

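```bash
cat > tilt.py <<'E'
from h import *
def over(img,n,P,a,phis,out,box,k=5,g=.0705):
    c=manip.camera_info(n); i=cv2.resize(cv2.imread(img),None,fx=k,fy=k,interpolation=cv2.INTER_CUBIC)
    for f,col in zip(phis,[(0,255,255),(0,255,0),(255,0,255)]):
        f=np.radians(f); ax=np.r_[a*np.cos(f),np.sin(f)]; s=np.r_[-a[1],a[0],0]; u=np.cross(ax,s)
        for l,r in((-g,.02),(.055-g,.03),(.088-g,.031)):
            p=proj(n,P+ax*l+circ(r)@np.vstack([s,u]),c)
            cv2.polylines(i,[np.round((p+.5)*k-.5).astype(np.int32)],True,col,1)
    x,y,w,h=box; cv2.imwrite(out,i[y*k:(y+h)*k,x*k:(x+w)*k])
E
python3 - <<'E'
from tilt import *
P=np.array([.4838,.1634,.1247]);a=np.array([.134,.991])
over("pics/scene8.png","scene",P,a,[40,50,60],"pics/a.png",(350,160,80,80))
over("pics/side8.png","side",P,a,[40,50,60],"pics/b.png",(290,250,80,80))
cv2.imwrite("pics/p6.png",np.hstack([cv2.imread("pics/a.png"),cv2.imread("pics/b.png")]))
E
```

```text
(no output)
```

View pics/p6.png

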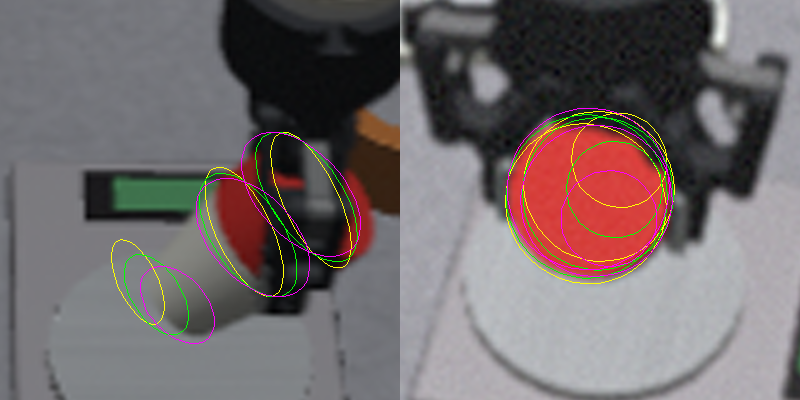

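>>> servo_tool(
  increments=[
    [0.03,0.06,0,0],
    [0.07,0.13,0,0],
    [0.1,0.2,0,0],
    [0.108,0.218,-0.03,0],
    [0.108,0.218,-0.09,0],
  ],
)

```text
clock: 14.08
tool_pos: [0.5274, 0.2512, 0.0643]
tool_rot: [[0.134, 0.991, 0.0], [0.991, -0.134, 0.003], [0.003, -0.0, -1.0]]
contact_force: [-0.1, -0.6, -3.2]
opening: 0.0612
```

>>> servo_tool(
  increments=[
    [0,0,-0.005,0],
    [0,0,-0.008,0],
  ],
)

```text
clock: 14.32
tool_pos: [0.5272, 0.2508, 0.0608]
tool_rot: [[0.134, 0.991, -0.001], [0.991, -0.134, 0.003], [0.003, -0.001, -1.0]]
contact_force: [-0.5, 0.9, -1.2]
opening: 0.0609
```

>>> servo_tool(
  increments=[
    [-0.003,-0.02,0,0],
    [-0.005,-0.04,0,0],
    [-0.007,-0.055,0.005,0],
    [-0.009,-0.07,0.01,0],
  ],
)

```text
clock: 14.82
tool_pos: [0.5237, 0.2222, 0.0653]
tool_rot: [[0.135, 0.991, -0.0], [0.991, -0.135, 0.003], [0.003, -0.0, -1.0]]
contact_force: [0.6, 0.3, -2.8]
opening: 0.0616
```

Run:
```python
from h import *
from tilt import *
s=manip.sense();print(s["tool_pos"],s["contact_force"])
for n in("scene","side"): cv2.imwrite(f"pics/{n}9.png",manip.snapshot(n)[:,:,::-1])
P=s["tool_pos"]+[0,0,.024];a=np.array([.134,.991])
over("pics/scene9.png","scene",P,a,[50,60,70],"pics/a.png",(370,180,80,80))
crop("pics/side9.png",280,270,80,80,5,"pics/b.png")
cv2.imwrite("pics/p7.png",np.hstack([cv2.imread("pics/a.png"),cv2.imread("pics/b.png")]))
```

```text
[0.52366016 0.22217676 0.06527887] [ 0.64840061  0.33291068 -2.84779519]
```

View pics/p7.png

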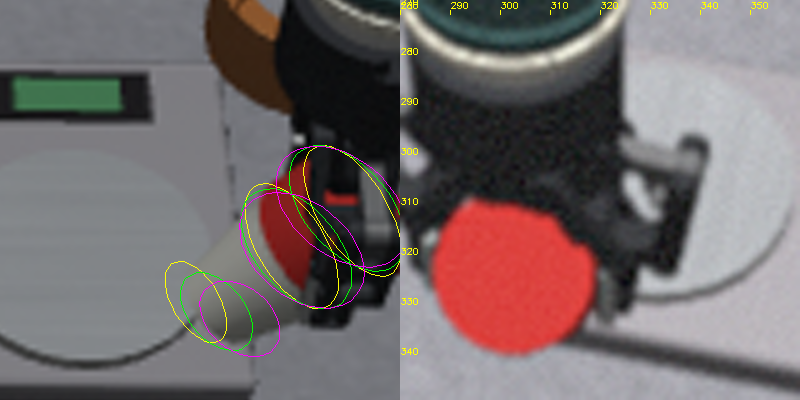

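>>> servo_tool(
  increments=[
    [0.004,0.04,0,0],
    [0.011,0.085,0,0],
    [0.011,0.085,-0.015,0],
    [0.011,0.085,-0.031,0],
  ],
)

```text
clock: 15.42
tool_pos: [0.5277, 0.2566, 0.0522]
tool_rot: [[0.134, 0.991, -0.001], [0.991, -0.134, 0.002], [0.002, -0.001, -1.0]]
contact_force: [-0.8, -0.5, -2.0]
opening: 0.0612
```

>>> servo_tool(
  increments=[
    [-0.002,-0.015,-0.003,0],
    [-0.004,-0.03,-0.003,0],
    [-0.005,-0.04,-0.003,0],
  ],
)

```text
clock: 15.8
tool_pos: [0.5256, 0.2399, 0.0511]
tool_rot: [[0.135, 0.991, -0.001], [0.991, -0.135, 0.002], [0.002, -0.001, -1.0]]
contact_force: [-0.5, 5.2, 2.5]
opening: 0.0615
```

>>> servo_tool(
  increments=[
    [-0.002,-0.012,0,0],
    [-0.003,-0.022,0.006,0],
    [-0.005,-0.037,0.012,0],
    [-0.007,-0.053,0.018,0],
    [-0.009,-0.069,0.021,0],
  ],
)

```text
clock: 16.42
tool_pos: [0.5233, 0.2133, 0.0611]
tool_rot: [[0.136, 0.991, 0.002], [0.991, -0.136, 0.005], [0.005, 0.002, -1.0]]
contact_force: [-1.9, 4.7, 6.2]
opening: 0.0609
```

Run:
```python
from h import *
from tilt import *
s=manip.sense();print(s["tool_pos"],s["contact_force"])
for n in("scene","side"): cv2.imwrite(f"pics/{n}10.png",manip.snapshot(n)[:,:,::-1])
P=s["tool_pos"]+[0,0,.024];a=np.array([.134,.991])
over("pics/scene10.png","scene",P,a,[60,70,80],"pics/a.png",(370,180,80,80),g=.066)
crop("pics/side10.png",280,270,80,80,5,"pics/b.png")
cv2.imwrite("pics/p8.png",np.hstack([cv2.imread("pics/a.png"),cv2.imread("pics/b.png")]))
```

```text
[0.52327864 0.21331772 0.06110418] [-1.86299343  4.68447344  6.18177947]
```

View pics/p8.png

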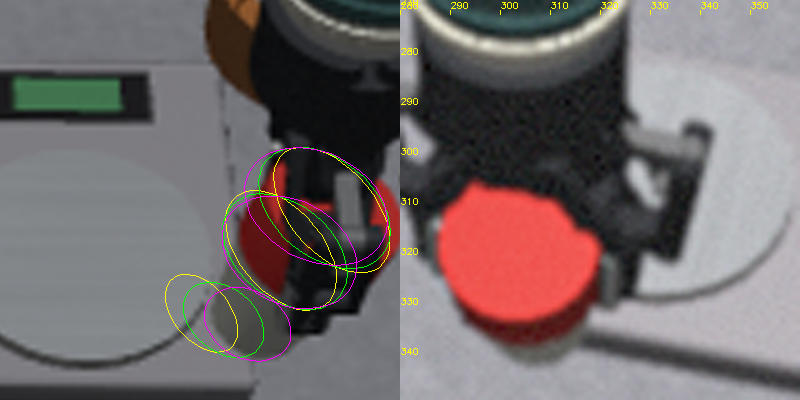

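>>> servo_tool(
  increments=[
    [0,0.005,0.04,0],
    [0,0.005,0.09,0],
    [-0.04,-0.07,0.095,0],
    [-0.08,-0.15,0.095,0],
    [-0.103,-0.206,0.095,0],
  ],
)

```text
clock: 17.15
tool_pos: [0.481, 0.129, 0.1]
tool_rot: [[0.136, 0.991, 0.002], [0.991, -0.136, 0.004], [0.004, 0.001, -1.0]]
contact_force: [0.9, -0.3, -2.2]
opening: 0.061
```

Run:
```python
from h import *
from tilt import *
s=manip.sense();print(s["tool_pos"],s["contact_force"])
for n in("scene","side"): cv2.imwrite(f"pics/{n}11.png",manip.snapshot(n)[:,:,::-1])
P=s["tool_pos"]+[0,0,.024];a=np.array([.134,.991])
over("pics/scene11.png","scene",P,a,[70,80,90],"pics/a.png",(340,160,80,80),g=.068)
over("pics/side11.png","side",P,a,[70,80,90],"pics/b.png",(290,250,80,80),g=.068)
cv2.imwrite("pics/p9.png",np.hstack([cv2.imread("pics/a.png"),cv2.imread("pics/b.png")]))
```

```text
[0.48096678 0.12904957 0.09997166] [ 0.94924348 -0.32518306 -2.244218  ]
```

View pics/p9.png

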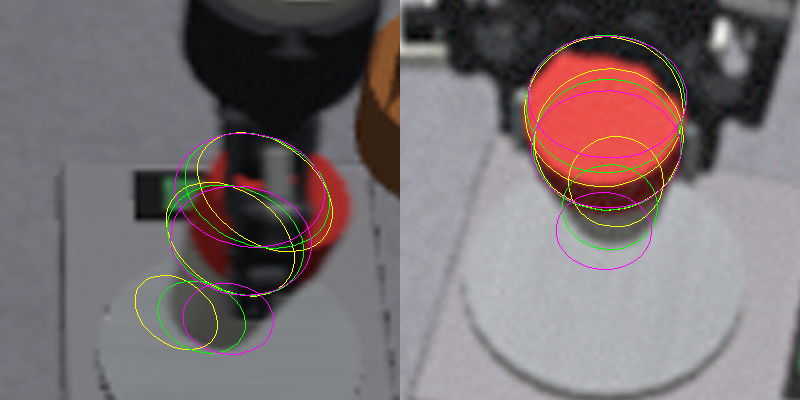

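>>> servo_tool(
  increments=[
    [0,0.005,-0.02,0],
    [0,0.005,-0.04,0],
    [0,0.005,-0.05,0],
    [0,0.005,-0.055,0],
  ],
)

```text
clock: 17.75
tool_pos: [0.4804, 0.1308, 0.0772]
tool_rot: [[0.137, 0.991, 0.0], [0.991, -0.137, 0.003], [0.003, -0.0, -1.0]]
contact_force: [0.0, -0.3, -2.4]
opening: 0.0612
```

>>> servo_tool(
  increments=[
    [0,0,-0.005,0],
    [0,0,-0.01,0],
    [0,-0.003,-0.015,0],
  ],
)

```text
clock: 18.12
tool_pos: [0.4812, 0.1301, 0.0731]
tool_rot: [[0.137, 0.991, 0.002], [0.991, -0.137, 0.004], [0.005, 0.001, -1.0]]
contact_force: [-6.1, 0.5, 27.8]
opening: 0.0614
```

>>> servo_tool(
  increments=[
    [0,-0.005,0.003,0],
    [-0.001,-0.01,0.003,0],
  ],
)

```text
clock: 18.38
tool_pos: [0.4811, 0.126, 0.0745]
tool_rot: [[0.137, 0.991, 0.003], [0.991, -0.137, 0.004], [0.005, 0.002, -1.0]]
contact_force: [-1.1, 0.7, -1.8]
opening: 0.0618
```

Run:
```python
from h import *
from tilt import *
s=manip.sense();print(s["tool_pos"],s["contact_force"])
for n in("scene","side"): cv2.imwrite(f"pics/{n}12.png",manip.snapshot(n)[:,:,::-1])
a=np.array([.134,.991]); P=np.array([s["tool_pos"][0],s["tool_pos"][1],.030+.0705])
over("pics/scene12.png","scene",P,a,[75,82,90],"pics/a.png",(340,160,80,80))
over("pics/side12.png","side",P,a,[75,82,90],"pics/b.png",(290,250,80,80))
cv2.imwrite("pics/p10.png",np.hstack([cv2.imread("pics/a.png"),cv2.imread("pics/b.png")]))
```

```text
[0.48109693 0.12601052 0.07453371] [-1.12902488  0.67315784 -1.83212625]
```

View pics/p10.png

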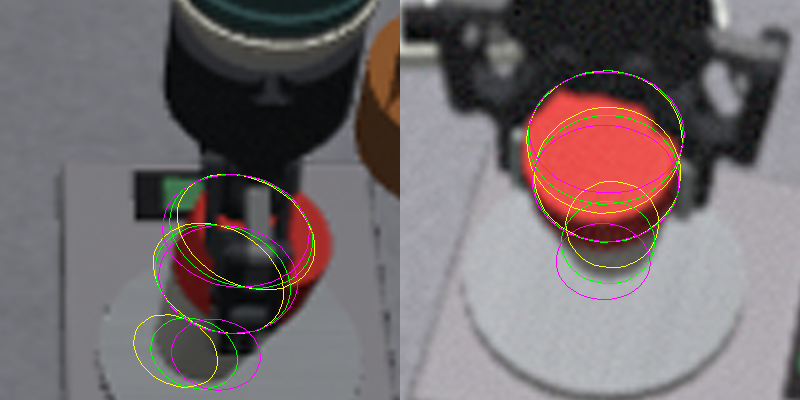

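>>> servo_tool(
  increments=[
    [0,0,-0.003,0],
    [0,0,-0.006,0],
    [0,-0.003,-0.008,0],
  ],
)

```text
clock: 18.85
tool_pos: [0.4808, 0.1251, 0.0729]
tool_rot: [[0.137, 0.991, 0.002], [0.991, -0.137, 0.005], [0.005, 0.002, -1.0]]
contact_force: [-7.6, 1.5, 33.5]
opening: 0.0612
```

>>> servo_tool(
  increments=[
    [0,-0.004,-0.004,0],
    [0,-0.008,-0.004,0],
    [0,-0.01,-0.004,0],
  ],
)

```text
clock: 19.23
tool_pos: [0.4805, 0.1213, 0.0724]
tool_rot: [[0.138, 0.99, 0.002], [0.99, -0.138, 0.005], [0.006, 0.001, -1.0]]
contact_force: [-3.7, 1.4, 11.5]
opening: 0.0619
```

Run:
```python
from h import *
from tilt import *
s=manip.sense();print(s["tool_pos"],s["contact_force"])
for n in("scene","side"): cv2.imwrite(f"pics/{n}13.png",manip.snapshot(n)[:,:,::-1])
a=np.array([.134,.991]); P=np.array([s["tool_pos"][0],s["tool_pos"][1]+.006,.030+.0705])
over("pics/scene13.png","scene",P,a,[75,82,90],"pics/a.png",(340,160,80,80))
over("pics/side13.png","side",P,a,[75,82,90],"pics/b.png",(290,250,80,80))
cv2.imwrite("pics/p11.png",np.hstack([cv2.imread("pics/a.png"),cv2.imread("pics/b.png")]))
```

```text
[0.48053513 0.12134432 0.07239345] [-3.73002372  1.36459391 11.51039264]
```

View pics/p11.png

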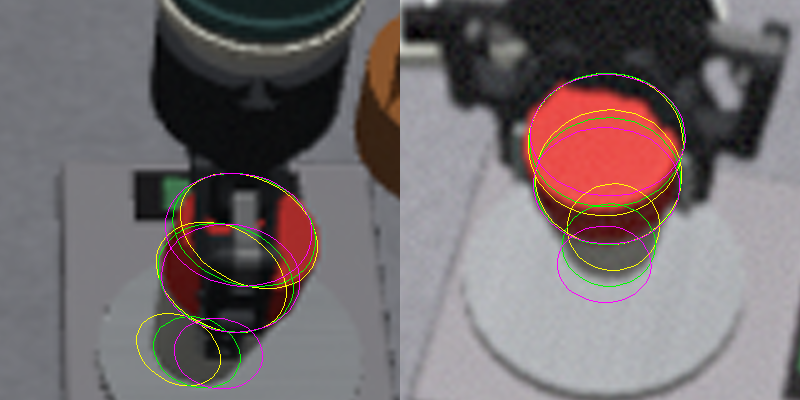

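```bash
cat > tw.py <<'E'
from tilt import *
import sys
def wrist(tag,phis,off=0.,g=.0705,zP=None):
    s=manip.sense();c=manip.camera_info("wrist");cv2.imwrite(f"pics/w{tag}.png",manip.snapshot("wrist")[:,:,::-1])
    print(s["tool_pos"],s["contact_force"],s["opening"])
    R=s["tool_rot"]; a=R[:2,0]/np.linalg.norm(R[:2,0])
    P=s["tool_pos"]+np.r_[a*off,.024]
    if zP: P[2]=zP
    over(f"pics/w{tag}.png","wrist",P,a,phis,f"pics/wo{tag}.png",(200,180,240,200),k=3,g=g)
E
python3 - <<'E'
from tw import *
wrist("14",[75,82,90],off=.006,zP=.1005)
E
```

```text
[0.48059807 0.12132126 0.07236939] [-4.65444993  0.31123713 15.93468952] 0.06100399081146189
```

View pics/wo14.png

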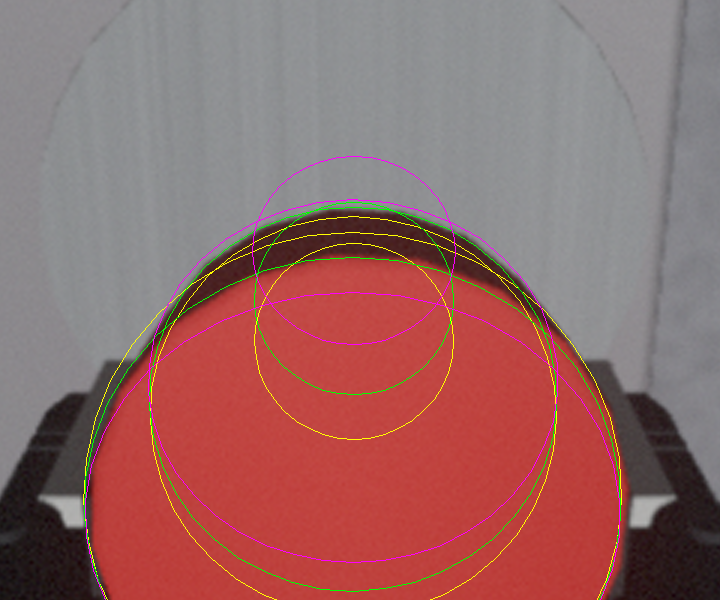

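>>> servo_tool(
  increments=[
    [0,-0.005,-0.003,0],
    [-0.001,-0.012,-0.004,0],
    [-0.002,-0.02,-0.004,0],
    [-0.003,-0.028,-0.004,0],
    [-0.003,-0.028,-0.004,0],
  ],
)

```text
clock: 20.0
tool_pos: [0.4797, 0.11, 0.0708]
tool_rot: [[0.138, 0.99, 0.002], [0.99, -0.138, 0.006], [0.006, 0.002, -1.0]]
contact_force: [-0.5, 1.8, 2.3]
opening: 0.0613
```

Run:
```python
from tw import *
wrist("15",[80,85,90],off=.006,zP=.1005)
```

```text
[0.47970867 0.11001694 0.07076637] [-0.46364949  1.82306862  2.31571834] 0.06133319082730184
```

View pics/wo15.png

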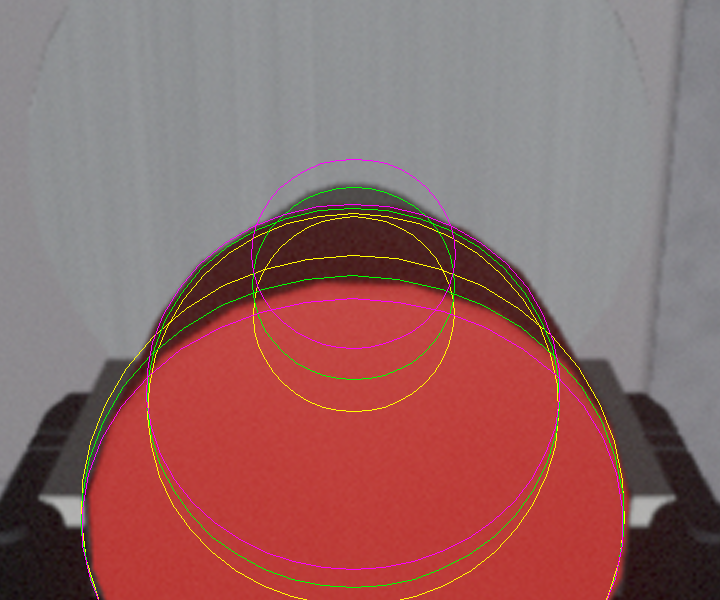

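>>> servo_tool(
  increments=[
    [0,-0.005,-0.004,0],
    [-0.001,-0.01,-0.006,0],
    [-0.002,-0.016,-0.006,0],
    [-0.002,-0.02,-0.006,0],
  ],
)

```text
clock: 20.55
tool_pos: [0.4787, 0.1026, 0.0687]
tool_rot: [[0.139, 0.99, 0.002], [0.99, -0.139, 0.007], [0.007, 0.001, -1.0]]
contact_force: [-2.9, 5.0, 9.2]
opening: 0.0612
```

Run:
```python
from tw import *
wrist("16",[85,90,95],off=.006,zP=.1005)
```

```text
[0.47867464 0.10259458 0.06874108] [-2.89651234  4.96755273  9.17099084] 0.06122886158851193
```

View pics/wo16.png

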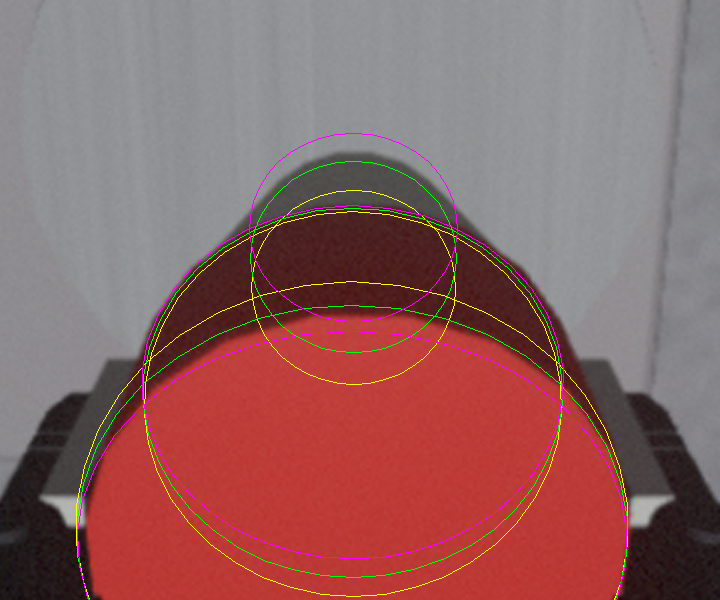

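Tilt is now about 90° (the lid edge and the bottom circle match the upright overlay). Next I let go.

>>> servo_tool(
  increments=[
    [0,0,0.002,0],
    [0,0,0.003,0],
    [0,0,0.003,0],
  ],
)

```text
clock: 20.98
tool_pos: [0.4784, 0.1024, 0.0697]
tool_rot: [[0.138, 0.99, 0.001], [0.99, -0.138, 0.006], [0.006, 0.001, -1.0]]
contact_force: [0.3, 0.2, -2.1]
opening: 0.0609
```

>>> servo_tool(
  increments=[
    [0,0,0,0],
    [0,0,0,0],
    [0,0,0,0],
    [0,0,0,0],
  ],
  hand=-1,
)

```text
clock: 21.48
tool_pos: [0.4785, 0.1024, 0.0697]
tool_rot: [[0.138, 0.99, 0.002], [0.99, -0.138, 0.006], [0.006, 0.001, -1.0]]
contact_force: [0.4, -1.5, 0.9]
opening: 0.0853
```

>>> servo_tool(
  increments=[
    [0,0,0.06,0],
    [0,0,0.15,0],
    [0,0,0.27,0],
    [0,0,0.3,0],
  ],
)

```text
clock: 21.98
tool_pos: [0.4805, 0.1025, 0.1927]
tool_rot: [[0.138, 0.99, 0.007], [0.99, -0.138, 0.007], [0.008, 0.006, -1.0]]
contact_force: [-0.4, -0.0, -0.0]
opening: 0.0854
```

Run:
```python
from h import *
import pickle
s=manip.sense();c=manip.camera_info("wrist");pickle.dump(c,open("w17.pkl","wb"))
cv2.imwrite("pics/w17.png",manip.snapshot("wrist")[:,:,::-1]);cv2.imwrite("pics/scene17.png",manip.snapshot("scene")[:,:,::-1])
print(s["tool_pos"],s["tool_rot"][:,0])
cv2.imwrite("pics/p17.png",np.hstack([cv2.resize(cv2.imread("pics/w17.png"),(400,300)),cv2.resize(cv2.imread("pics/scene17.png")[150:270,330:490],(400,300))]))
```

```text
[0.48051924 0.10254371 0.19268773] [0.13832248 0.99035866 0.00752446]
```

View pics/p17.png

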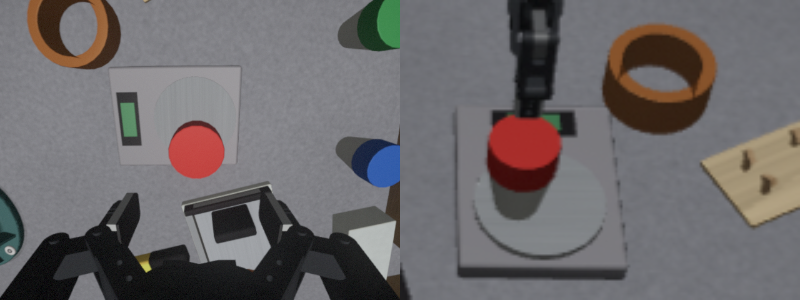

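Run:
```python
from h import *
import pickle
def redc(img,n,z,c):
    i=cv2.imread(img).astype(int); m=((i[...,2]>140)&(i[...,1]<.45*i[...,2])&(i[...,0]<.45*i[...,2])).astype(np.uint8)
    k=max(cv2.findContours(m,0,1)[0],key=cv2.contourArea)
    pts=np.array([atz(n,*p[0],z,c)[:2] for p in k]); (x,y),r=cv2.minEnclosingCircle((pts*1000).astype(np.float32))
    return x,y,r
c=pickle.load(open("w17.pkl","rb"))
print(redc("pics/w17.png","wrist",.118,c))
i=cv2.imread("pics/w17.png"); crop("pics/w17.png",250,180,130,120,5,"pics/c17.png")
# cup, pan ellipse from w2
c2=pickle.load(open("w2.pkl","rb"))
i=cv2.imread("pics/w2.png").astype(int)
m=((i[...,2]>150)&(i[...,1]<.65*i[...,2])&(i[...,0]<.4*i[...,2])).astype(np.uint8); m[:,:400]=0;m[:150]=0;m[280:]=0
k=np.vstack(cv2.findContours(m,0,1)[0]); pts=np.array([atz("wrist",*p[0],.082,c2)[:2] for p in k])
(x,y),r=cv2.minEnclosingCircle((pts*1000).astype(np.float32)); print("cup",x,y,r)
```

```text
(479.5445251464844, 110.35920715332031, 30.29450035095215)
cup 534.0601196289062 -183.16078186035156 33.520347595214844
```

View pics/c17.png

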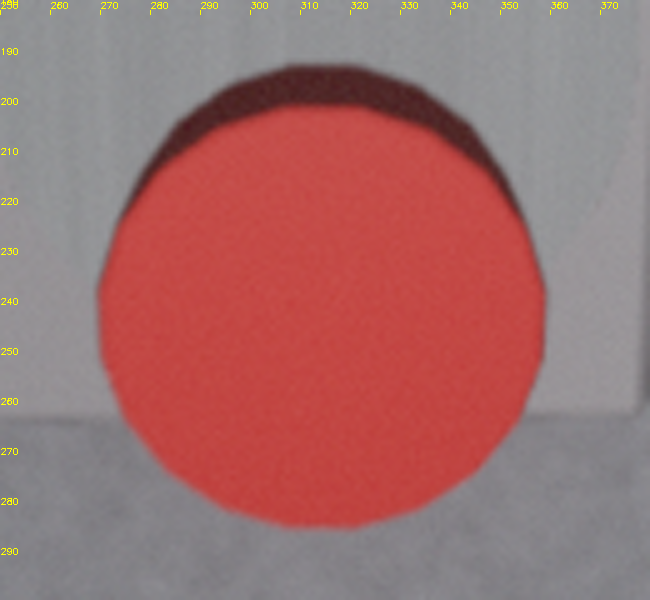

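>>> servo_tool(
  increments=[
    [-0.003,0.02,0,0],
    [-0.003,0.02,-0.05,0],
    [-0.003,0.02,-0.13,0],
    [-0.003,0.02,-0.21,0],
    [-0.003,0.02,-0.265,0],
  ],
)

```text
clock: 22.7
tool_pos: [0.4759, 0.1107, 0.082]
tool_rot: [[0.138, 0.99, 0.0], [0.99, -0.138, 0.006], [0.006, -0.001, -1.0]]
contact_force: [0.4, -0.4, 0.5]
opening: 0.0852
```

Run:
```python
from h import *
s=manip.sense();print(s["tool_pos"],s["contact_force"])
```

```text
[0.47593045 0.11074172 0.08198376] [ 0.3685221  -0.43912177  0.50097064]
```

>>> servo_tool(
  increments=[
    [0.008,-0.001,0.003,0],
    [0.008,-0.001,0.003,0],
  ],
)

```text
clock: 22.95
tool_pos: [0.479, 0.1106, 0.0828]
tool_rot: [[0.138, 0.99, -0.001], [0.99, -0.138, 0.006], [0.006, -0.002, -1.0]]
contact_force: [-0.2, 0.5, 0.2]
opening: 0.0849
```

>>> servo_tool(
  increments=[
    [0,0,0,0],
    [0,0,0,0],
    [0,0,0,0],
    [0,0,0,0],
  ],
  hand=1,
  squeeze=40,
)

```text
clock: 23.45
tool_pos: [0.4796, 0.1107, 0.0838]
tool_rot: [[0.138, 0.99, 0.001], [0.99, -0.138, 0.006], [0.006, -0.0, -1.0]]
contact_force: [-0.5, -0.3, 7.2]
opening: 0.0609
```

>>> servo_tool(
  increments=[
    [0,0,0.03,0],
    [0,0,0.1,0],
    [0,0,0.18,0],
    [0,0,0.25,0],
    [0,0,0.27,0],
  ],
)

```text
clock: 24.08
tool_pos: [0.4808, 0.1108, 0.194]
tool_rot: [[0.138, 0.99, 0.005], [0.99, -0.138, 0.007], [0.007, 0.004, -1.0]]
contact_force: [1.0, -0.3, -2.2]
opening: 0.0607
```

Run:
```python
from tw import *
wrist("18",[87,90,93],off=0,g=.0665,zP=manip.sense()["tool_pos"][2]+.013)
```

```text
[0.48077842 0.11076406 0.19402243] [ 0.97696293 -0.27237067 -2.23150767] 0.060743764984817164
```

View pics/wo18.png

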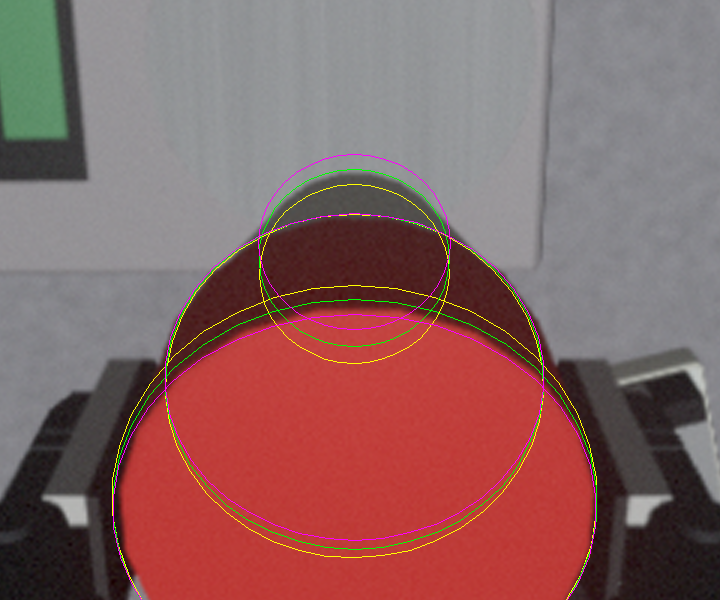

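>>> servo_tool(
  increments=[
    [0.015,-0.08,0,-0.02],
    [0.04,-0.2,0,-0.045],
    [0.065,-0.34,0,-0.07],
    [0.085,-0.46,0,-0.1],
    [0.1,-0.55,0,-0.125],
  ],
)

```text
clock: 24.75
tool_pos: [0.52, -0.1111, 0.1926]
tool_rot: [[0.802, 0.597, 0.006], [0.597, -0.802, 0.002], [0.006, 0.002, -1.0]]
contact_force: [0.9, -0.1, -2.6]
opening: 0.0606
```

Run:
```python
from h import *
s=manip.sense();print(s["tool_pos"],s["tool_rot"][:,1],s["joint_positions"],s["opening"])
p=s["tool_pos"];print((np.array([.5335,-.1835])-p[:2])/.4, (np.degrees(np.arctan2(s["tool_rot"][1,1],s["tool_rot"][0,1]))+83)/360)
```

```text
[ 0.51997329 -0.11113574  0.19256519] [ 0.5971279  -0.80214438  0.00162872] [-0.34336597  0.29897304  1.70901868  0.00446717  1.12895867  0.58560794] 0.060571025302517505
[ 0.03381678 -0.18091065] 0.08240147577664901
```

>>> servo_tool(
  increments=[
    [0.01,-0.06,0,-0.02],
    [0.025,-0.13,0,-0.05],
    [0.034,-0.181,0,-0.075],
    [0.034,-0.181,0,-0.082],
    [0.034,-0.181,0,-0.082],
  ],
)

```text
clock: 25.38
tool_pos: [0.5326, -0.1834, 0.1911]
tool_rot: [[0.992, 0.124, 0.004], [0.124, -0.992, 0.0], [0.004, 0.0, -1.0]]
contact_force: [-0.0, 0.3, -2.1]
opening: 0.0603
```

Run:
```python
from tw import *
s=manip.sense()
for n in("scene","side","wrist"): cv2.imwrite(f"pics/{n}19.png",manip.snapshot(n)[:,:,::-1])
print(s["tool_pos"],s["tool_rot"][:,1],s["contact_force"])
crop("pics/scene19.png",160,180,130,120,3,"pics/a.png");crop("pics/side19.png",260,120,130,120,3,"pics/b.png")
cv2.imwrite("pics/p19.png",np.hstack([cv2.imread("pics/a.png"),cv2.imread("pics/b.png")]))
```

```text
[ 0.53259092 -0.18336306  0.19113441] [ 1.24253075e-01 -9.92250557e-01  7.07313459e-05] [-0.02708322  0.32054233 -2.09698564]
```

View pics/p19.png

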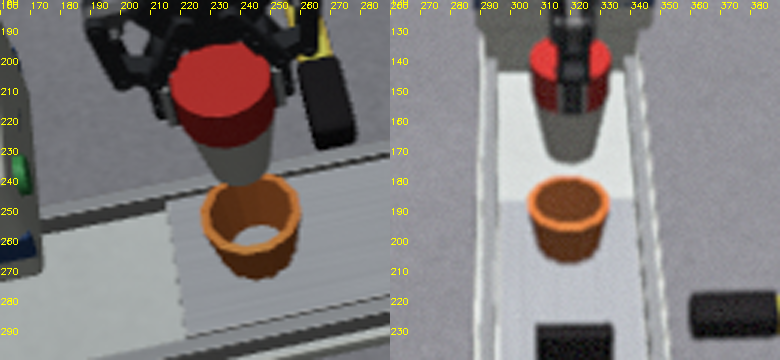

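View pics/wrist19.png

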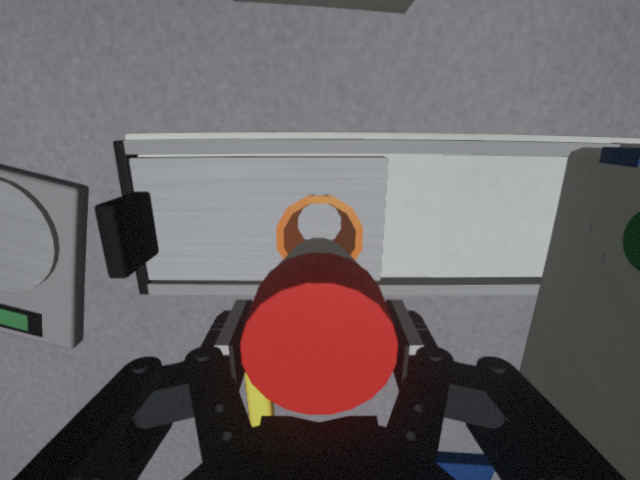

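Run:
```python
from h import *
for n,roi in(("scene",(215,232,265,280)),("side",(295,172,340,215))):
    i=cv2.imread(f"pics/{n}19.png").astype(int)
    m=((i[...,2]>105)&(i[...,1]<.72*i[...,2])&(i[...,0]<.5*i[...,2])).astype(np.uint8)
    z=np.zeros_like(m);z[roi[1]:roi[3],roi[0]:roi[2]]=m[roi[1]:roi[3],roi[0]:roi[2]]
    ys,xs=np.nonzero(z); print(n,xs.min(),xs.max(),ys.min(),ys.max())
    c=manip.camera_info(n)
    from scipy.optimize import minimize
    # fit rim annulus to mask
    best=None
    k=4; M=cv2.resize(z*255,None,fx=k,fy=k)>127
    def cost(q):
        A=mask_poly(n,np.c_[q+circ(.034),np.full(40,.082)],c);B=mask_poly(n,np.c_[q+circ(.028),np.full(40,.082)],c)
        A=A&~B; A[:235*k if n=="scene" else 0]=0
        return -((A>0)&M).sum()/ (A>0).sum()
    g=[(cost(np.array([x,y])),x,y) for x in np.arange(.525,.545,.0015) for y in np.arange(-.192,-.174,.0015)]
    g.sort(); print(n,g[0]); print(np.mean([q[1:] for q in g[:4]],0))
```

```text
scene 227 259 238 264
scene (np.float64(-0.79818281938326), np.float64(0.5354999999999996), np.float64(-0.183))
[ 0.53625 -0.18375]
side 306 332 179 197
side (np.float64(-0.9234543670264965), np.float64(0.5339999999999997), np.float64(-0.1785))
[ 0.53475 -0.17925]
```

>>> servo_tool(
  increments=[
    [0.004,0.001,-0.04,0],
    [0.004,0.001,-0.09,0],
    [0.004,0.001,-0.14,0],
    [0.004,0.001,-0.175,0],
    [0.004,0.001,-0.19,0],
  ],
)

```text
clock: 26.15
tool_pos: [0.534, -0.1822, 0.1145]
tool_rot: [[0.992, 0.126, 0.003], [0.126, -0.992, 0.001], [0.003, -0.0, -1.0]]
contact_force: [0.8, -0.5, -1.9]
opening: 0.0606
```

>>> servo_tool(
  increments=[
    [0,0,-0.005,0],
    [0,0,-0.012,0],
    [0,0,-0.02,0],
  ],
)

```text
clock: 26.52
tool_pos: [0.5344, -0.1824, 0.1069]
tool_rot: [[0.992, 0.126, 0.004], [0.126, -0.992, 0.0], [0.004, 0.0, -1.0]]
contact_force: [-0.5, 0.4, -2.6]
opening: 0.0605
```

No contact so far, so I keep going down.

>>> servo_tool(
  increments=[
    [0,0,-0.006,0],
    [0,0,-0.012,0],
    [0,0,-0.018,0],
    [0,0,-0.024,0],
    [0,0,-0.028,0],
  ],
)

```text
clock: 27.15
tool_pos: [0.5345, -0.1829, 0.0957]
tool_rot: [[0.992, 0.126, 0.004], [0.126, -0.992, -0.001], [0.004, 0.001, -1.0]]
contact_force: [-1.6, -2.3, -0.4]
opening: 0.06
```

>>> servo_tool(
  increments=[
    [0,0,-0.004,0],
    [0,0,-0.008,0],
    [0,0,-0.01,0],
  ],
)

```text
clock: 27.52
tool_pos: [0.5344, -0.1835, 0.0923]
tool_rot: [[0.992, 0.126, 0.004], [0.127, -0.992, -0.002], [0.004, 0.002, -1.0]]
contact_force: [-4.0, -3.8, 9.8]
opening: 0.0605
```

>>> servo_tool(
  increments=[
    [-0.003,-0.002,-0.003,0],
    [-0.003,-0.002,-0.004,0],
    [-0.003,-0.002,-0.004,0],
  ],
)

```text
clock: 27.9
tool_pos: [0.5343, -0.184, 0.0921]
tool_rot: [[0.992, 0.126, 0.007], [0.126, -0.992, -0.002], [0.006, 0.002, -1.0]]
contact_force: [-1.5, 1.3, 11.8]
opening: 0.0605
```

>>> servo_tool(
  increments=[
    [0,0,0.001,0],
    [0,0,0.001,0],
    [0,0,0.001,0],
    [0,0,0.001,0],
    [0,0,0.001,0],
  ],
  hand=-1,
)

```text
clock: 28.52
tool_pos: [0.5342, -0.1839, 0.0923]
tool_rot: [[0.992, 0.126, 0.006], [0.126, -0.992, -0.001], [0.006, 0.002, -1.0]]
contact_force: [0.8, 0.3, 0.4]
opening: 0.0853
```

>>> servo_tool(
  increments=[
    [0,0,0.05,0],
    [0,0,0.13,0],
    [0,0,0.24,0],
    [0,0,0.28,0],
  ],
)

```text
clock: 29.02
tool_pos: [0.5356, -0.1846, 0.2069]
tool_rot: [[0.992, 0.126, 0.01], [0.126, -0.992, -0.003], [0.01, 0.004, -1.0]]
contact_force: [1.0, 0.2, 0.2]
opening: 0.0851
```

Run:
```python
from tw import *
s=manip.sense();c=manip.camera_info("wrist")
for n in("scene","side","wrist"): cv2.imwrite(f"pics/{n}20.png",manip.snapshot(n)[:,:,::-1])
print(s["tool_pos"],s["contact_force"],s["opening"])
a=np.array([.992,.126]);P=np.array([.534,-.184,.082])
for n,b,o in(("scene",(190,190,80,90),"a"),("side",(280,130,80,90),"b")):
    over(f"pics/{n}20.png",n,P,a,[90],f"pics/{o}.png",b,g=.044)
cv2.imwrite("pics/p20.png",np.hstack([cv2.imread("pics/a.png"),cv2.imread("pics/b.png")]))
```

```text
[ 0.53559248 -0.18459024  0.20688877] [1.00160234 0.15123412 0.225063  ] 0.08514862986524148
```

View pics/p20.png

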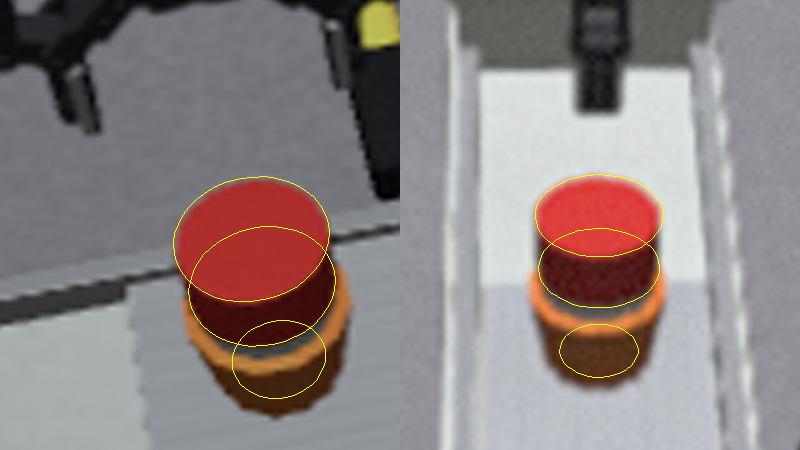

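>>> servo_tool(
  increments=[
    [-0.02,0.12,0,0],
    [-0.04,0.27,0,0],
    [-0.055,0.4,0,0],
    [-0.055,0.4,0,0],
    [-0.055,0.4,0,0],
  ],
)

```text
clock: 29.8
tool_pos: [0.5117, -0.024, 0.2031]
tool_rot: [[0.992, 0.127, 0.005], [0.127, -0.992, -0.002], [0.005, 0.003, -1.0]]
contact_force: [0.6, -0.1, 0.9]
opening: 0.085
```

>>> servo_tool(
  increments=[
    [0,0,-0.12,0],
    [0,0,-0.24,0],
    [0,0,-0.33,0],
    [0,0,-0.365,0],
    [0,0,-0.365,0],
  ],
)

```text
clock: 30.42
tool_pos: [0.5113, -0.0248, 0.0564]
tool_rot: [[0.992, 0.126, 0.003], [0.126, -0.992, -0.002], [0.003, 0.002, -1.0]]
contact_force: [0.1, -1.0, -0.2]
opening: 0.0854
```

>>> servo_tool(
  increments=[
    [0.004,0,0.009,0],
    [0.004,0,0.009,0],
    [0.004,0,0.009,0],
    [0.004,0,0.009,0],
    [0.004,0,0.009,0],
  ],
  hand=1,
  squeeze=60,
)

```text
clock: 31.05
tool_pos: [0.5133, -0.0249, 0.0607]
tool_rot: [[0.992, 0.126, 0.004], [0.126, -0.992, -0.002], [0.004, 0.002, -1.0]]
contact_force: [-1.1, -0.1, 5.3]
opening: 0.0152
```

>>> servo_tool(
  increments=[
    [0.001,-0.01,0,0],
    [0.004,-0.03,0,0],
    [0.008,-0.06,0,0],
    [0.012,-0.1,0,0],
    [0.017,-0.14,0,0],
  ],
)

```text
clock: 31.68
tool_pos: [0.5203, -0.0819, 0.0607]
tool_rot: [[0.992, 0.125, 0.004], [0.125, -0.992, -0.002], [0.004, 0.002, -1.0]]
contact_force: [1.9, 4.6, 1.0]
opening: 0.0152
```

>>> servo_tool(
  increments=[
    [0.006,-0.045,0,0],
    [0.011,-0.09,0,0],
    [0.017,-0.14,0,0],
    [0.023,-0.19,0,0],
    [0.028,-0.23,0,0],
  ],
)

```text
clock: 32.3
tool_pos: [0.5319, -0.1754, 0.0607]
tool_rot: [[0.992, 0.125, 0.005], [0.125, -0.992, -0.002], [0.005, 0.002, -1.0]]
contact_force: [3.3, 4.2, -0.5]
opening: 0.0154
```

>>> servo_tool(
  increments=[
    [0.002,-0.015,0,0],
    [0.004,-0.03,0,0],
    [0.005,-0.045,0,0],
    [0.006,-0.055,0,0],
    [0.006,-0.055,0,0],
  ],
)

```text
clock: 32.92
tool_pos: [0.5348, -0.198, 0.0607]
tool_rot: [[0.992, 0.125, 0.006], [0.125, -0.992, -0.003], [0.005, 0.003, -1.0]]
contact_force: [4.1, 0.9, -0.9]
opening: 0.0151
```

>>> servo_tool(
  increments=[
    [0.001,-0.01,0,0],
    [0.002,-0.02,0,0],
    [0.003,-0.03,0,0],
    [0.004,-0.034,0,0],
  ],
)

```text
clock: 33.42
tool_pos: [0.5365, -0.2115, 0.0607]
tool_rot: [[0.992, 0.125, 0.006], [0.125, -0.992, -0.003], [0.006, 0.003, -1.0]]
contact_force: [4.5, 3.7, 1.1]
opening: 0.0152
```

>>> servo_tool(
  increments=[
    [0,-0.005,0,0],
    [0.001,-0.01,0,0],
    [0.001,-0.013,0,0],
    [0.001,-0.013,0,0],
  ],
)

```text
clock: 33.92
tool_pos: [0.5367, -0.2134, 0.0607]
tool_rot: [[0.992, 0.125, 0.005], [0.125, -0.992, 0.002], [0.006, -0.001, -1.0]]
contact_force: [5.1, 14.8, 4.0]
opening: 0.0151
```

>>> servo_tool(
  increments=[
    [0,-0.006,0,0],
    [0,-0.011,0,0],
    [0,-0.011,0,0],
  ],
)

```text
clock: 34.3
tool_pos: [0.5367, -0.2134, 0.0608]
tool_rot: [[0.992, 0.124, 0.005], [0.124, -0.992, 0.008], [0.006, -0.007, -1.0]]
contact_force: [6.5, 21.8, 5.5]
opening: 0.0155
```

>>> servo_tool(
  increments=[
    [0,0,0,0],
    [0,0,0,0],
    [0,0,0,0],
    [0,0,0,0],
    [0,0,0,0],
  ],
  hand=-1,
)

```text
clock: 34.92
tool_pos: [0.5365, -0.2137, 0.0607]
tool_rot: [[0.992, 0.124, 0.005], [0.124, -0.992, 0.008], [0.006, -0.007, -1.0]]
contact_force: [-0.4, -0.8, -0.2]
opening: 0.0854
```

>>> servo_tool(
  increments=[
    [0,0.01,0.08,0],
    [0,0.02,0.2,0],
    [0,0.05,0.35,0],
    [0,0.05,0.45,0],
    [0,0.05,0.45,0],
  ],
)

```text
clock: 35.55
tool_pos: [0.5388, -0.1948, 0.2447]
tool_rot: [[0.992, 0.124, 0.012], [0.124, -0.992, 0.004], [0.012, -0.003, -1.0]]
contact_force: [0.3, -0.8, -1.0]
opening: 0.0855
```

Run:
```python
from tw import *
s=manip.sense()
for n in("scene","side"): cv2.imwrite(f"pics/{n}21.png",manip.snapshot(n)[:,:,::-1])
print(s["tool_pos"],s["contact_force"],s["opening"],s["clock"])
cv2.imwrite("pics/p21.png",np.hstack([cv2.resize(cv2.imread("pics/scene21.png"),(400,300)),cv2.resize(cv2.imread("pics/side21.png"),(400,300))]))
crop("pics/side21.png",270,100,100,150,4,"pics/c21.png")
```

```text
[ 0.53879593 -0.19478013  0.24470461] [ 0.33836417 -0.80244819 -0.96113189] 0.08547729815329282 35.55
```

View pics/p21.png

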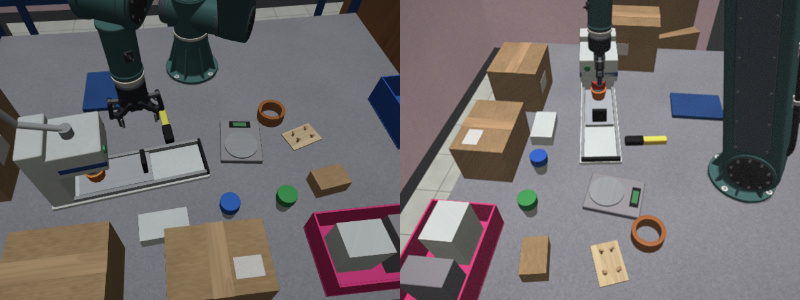

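View pics/c21.png

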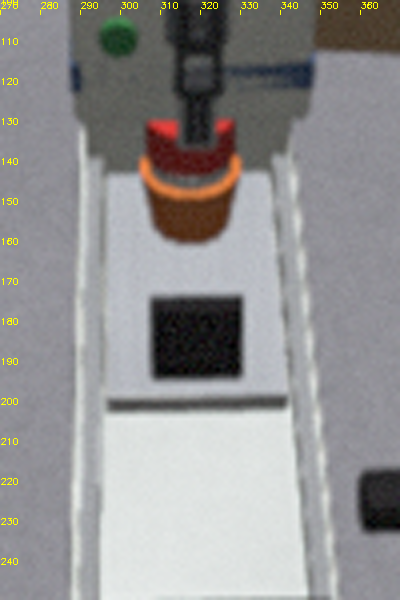

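Run:
```python
from h import *
a=cv2.imread("pics/side0.png").astype(int);b=cv2.imread("pics/side21.png").astype(int)
for n,(x,y,w,h) in dict(tape=(365,340,65,65),carton=(185,375,60,75),green=(183,300,40,40),blue=(203,235,38,35),phone=(205,175,48,58),scanner=(358,212,72,24),scale=(290,275,105,75)).items():
    print(n,(abs(a-b).max(2)[y:y+h,x:x+w]>40).sum())
print(manip.close_job())
```

```text
tape 0
carton 0
green 0
blue 0
phone 0
scanner 0
scale 0
the job is handed in; nothing more can be done
None
```

The job is done and handed in at about 36 s of the 72 s allowed.

- **Carriage out:** I pulled it by the handle until it met its outer stop, where the force jumped to 36 N after 188 mm of travel.
- **Standing the tub up:** Held by its lid at 20 N, the tub did not swing upright by itself. I turned it in the pads by pushing its underside against the side edge of the scale. I finished by pressing and dragging it on the pan. My first second push at the edge slipped over and had to be repeated lower.
- **On the pan:** When I let go, it stood upright about 21 mm from the pan's centre, with its whole underside on the pan. I left it for only about 1.5 s before gripping it again, and I did not check the scale's reading.
- **In the cup:** I took it again from above and lowered it until it seated. The tool height was 92.1 mm against 91.8 mm expected. After I let go, both fixed cameras matched the drawing of a fully nested, upright tub.
- **Carriage in:** I slid it back to the inner stop. It stayed at y = -0.2134 under a 22 N push, against -0.213 expected.

**Last checks:** The side view shows the tub upright in the cup under the head, with the gripper open and clear above. The tape, carton, green and blue tubs, white box, scanner and scale look the same as in the first side picture.

The highest contact forces I read were 36 N at the wrist at the outer stop and 33.5 N pressing the tub on the pan. I only read forces at the end of each move, so peaks in between were not seen.

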